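Tip a slide tray upright against a backstop and rack it

ROBOT

A 6-joint arm with a two-finger parallel gripper is mounted at the origin on a cart in front of the work surface, level with it; the furniture and walls round the work are solid. World frame = base frame: x ahead of the robot, y to its left, z up, the work surface at z = 0. Lengths are in m, angles in rad, forces in N, time in s.
With the tool pointing down it reaches from about 0.3 to 0.875 m from the base axis. Payload 6.4 kg.
Tool frame: the origin (TCP) lies at the very end of the fingers, on their centre line; the grasp point (between the pads) lies 19 mm behind it (r.tcp_to_grasp is the distance from the TCP to the grasp point, in m); z points along the fingers, y is the line along which they close (so a half turn about z gives the same grasp; the last joint's range is limited). The gripper opens to 88 mm and grips with 3 to 60 N. Pads are 18 mm wide; open, the fingers measure 123 mm over their backs; the gripper's body (75 mm by 187 mm) begins 45 mm behind the grasp point.
Start: joints at [0.955, 0.181, 1.607, -0, 1.354, -0.206], TCP at [0.229, 0.527, 0.239] pointing down, gripper open.
Joint ranges: [-2.99, 2.99], [-0.89, 2.07], [0.3, 2.58], [-1.14, 4.28], [0, 2.63], [-3.12, 3.12]. Speed limits (rad/s): [2.57, 2.57, 3.01, 3.14, 3.14, 3.14].

INTERFACE

Orientations are given as a unit quaternion [x, y, z, w].
In Python, from station import r, vision, recognise, silhouettes gives the robot as it stands. The module is installed in compiled form; this text tells all that it offers.
- The arm moves only by the shell command python3 -m inch 'ROWS' [FORCE]. ROWS is JSON, a list of rows, each an object of numbers: "dx", "dy", "dz": the shift along the tool's x, y, z in m; "rx", "ry", "rz": the turn, a rotation vector about the tool's x, y, z in degrees; "jaw": the closure, from -1 (fully open) to 1 (shut), so that 0 is half open. A call has 1 to 20 rows; each row is the pose to reach, as a shift and turn from the pose commanded when the call began, along the tool's axes at that moment; what a row does not reach only later rows make up. A row lasts 1/12 s, in which the tool goes at most 41.7 mm and 7.16 degrees, less where a joint would pass 70% of its speed; a pose out of reach is approached as far as the arm can. A call with a gripper value outside its range is refused whole. The fingers move at their own pace and stop on an object; FORCE is the grip in N (left out, the last holds). Time passes only in rows, so rows that repeat a pose let the fingers close. It gives the time, the measured TCP pose, the force, the opening and the grip force at its end, in the units of the state.
- r.read_state(): the state, without advancing time (a new reading comes with each control period).
- vision.camera(name): name is "side" or "top"; returns a dict with "frame" (384x512x3 uint8, red, green, blue), "range_z" (384x512 float32, m along the optical axis (not along the pixel's ray), 0 where there is no reading), "fx", "fy", "cx", "cy" (pixels), "k1" (the pictures are not rectified: a ray, as slopes to the right and down, at radius r is drawn at 1 + k1 r^2 times it, then the intrinsics apply), "R" (3x3) and "t" (3): a world point X has camera coordinates R X + t. Camera axes: x right, y down, z forward; pixel columns grow to the right and rows downward; lengths in m; the calibration is good to about 2 mm. A picture is of the moment at which its call begins.
- r.job_done(): hands the job in; it is judged then, once.
Trained networks look in the newest picture that a camera, given by its name, has taken for a name from the list of things; names that differ only in an ending like _2 or _b are one class to them, and where a whole thing is asked for, a point or a joint stands for the part that bears it (a point fixed in the world has none). Each returns a list of dicts, best first, with "score" (0 to 1); they miss things now and then, are a little off and sometimes report something else, mostly with a low value. They report only what shows in the picture. A call takes as long as a camera call.
- recognise(camera, name): "rect" ([left, top, right, bottom] in pixels, round what is visible of it).
- silhouettes(camera, name): "region" (384x512 bool, what is visible of it) and "rect" ([left, top, right, bottom] in pixels, round what is visible of it).
The state is a dict: "time_s": time; "joint_positions": joint angles; "qvel": joint speeds; "joint_torque": joint torques, N m; "ee_pos": TCP position; "ee_rot": TCP orientation; "force": force on the tool from outside, world axes, zero at the start; "wrist_torque": the same for the moment, N m; "grip_width": finger opening in m; "grasp_force": force on a finger pad.
Only numpy, scipy, OpenCV 4.12 (cv2) and the standard library are available. Lean on these libraries where they do the work, as an engineer would, in place of code of your own. Each camera call takes 0.05 s, during which the arm holds its last target. There are 200 camera calls.

TASK

Lay the loose metal slide tray flat on the bench, square to the middle of the grey backstop's face, plain edge at the stop and flared lip away from it. Then push on the lip so that the tray pivots on its plain edge until it stands upright on the bench against the stop, let go of it, take it again and stand it, plain edge down, fully home in the free slot of the wire rack, the slot nearer the robot. Leave the tray already in the rack and the other things on the bench where they are.

Things in the scene. Friction and masses are not known exactly. Their poses are not given: they have to be found in the camera images.
- slide_tray_centre (a point): Centre of the loose metal slide tray's flat part, 6 mm above its underside. Flat part 95 (x) by 60 mm (y), floor 3 mm, a 12 mm high rim on each long side (ending 10 mm short of the plain edge); rims 60 mm apart over their outer faces: grip there. x points from the plain edge to the flared lip, z out of the open face. Starts flat on the bench, face up; 160 g, smooth.
- slide_tray_lip (a point): Rounded top edge of the flared lip at the tray's +x end, 60 mm wide: 67 mm from slide_tray_centre along x, 24.5 mm above the underside (edge radius 3 mm). The lip slopes straight up and outward from the floor's end. A finger that pushes on it must rise with it as it swings up, or the tray jams against the stop. With the tray upright it is the top, 117 mm above the plain edge.
- slide_tray_foot (a point): Middle of the tray's plain edge, 6 mm above the underside's plane: 47.5 mm from slide_tray_centre along the tray's -x. 6 mm above the bench when the tray lies flat; with the tray upright on this edge it is at the height of the support.
- backstop: Grey angle plate screwed to the bench. Origin: middle of the lower edge of its front face, on the bench. x points level into the face, away from the robot; y runs along the face. The face is vertical, 130 mm wide, 50 mm high, 6 mm thick; a foot behind it reaches 60 mm.
- plate_rack: Rack fixed to the bench: white base 120 (x) by 90 mm (y), 8 mm thick, origin under its centre, x away from the robot. Slots along y at x = -30 mm (free) and +30 mm (taken): each a 17 mm gap between upright U-shaped wires, tops 58 mm above the bench, with pins 24 mm high at its ends, 68 mm clear between. A tray stands in it on the base, lip at the top, facing either way.
- free_slot (a point): Centre of the free slot on the base's top face (8 mm above the bench), axes as the rack's.
- stored_tray_centre (a point): Centre of an identical tray standing in the other slot, lip at the top flaring away from the robot, top 125 mm above the bench. Axes as for the loose tray (x up).
- timer: White timer, 64x64x19 mm, lying on the bench; origin at the centre of its underside. Bystander.
- petri_dish_0: Round petri dish, 59 mm across, 15 mm high, behind and left of the work; origin at the centre of its underside. Bystander.
- vial_0: Small brown vial, 23 mm across, 57 mm high; origin at the centre of its underside. Bystander.

How it is judged:
By the outcome, as a careful person would: the job done as asked, in the order asked, and still so for the second after the job is handed in, with the robot touching nothing.
It also fails if it takes over 72 s, if anything falls off the work surface, if the arm or the gripper's body presses on something with over 40 N, if the wrist force passes 120 N, or if a joint passes its speed limit or range.

## Working session

There is one attempt and no reset: what is moved stays moved. The work goes in short steps, Python scripts to look and compute and a shell command to move; the robot and the scene stay as the last step left them, time stands still between calls to the robot, and variables do not carry over. Pictures are saved under pics/ and viewed, at most 13 in all, crops included, and the job is handed in when it is done.

```bash
mkdir -p pics
cat > h.py <<'E'
import numpy as np, cv2
from station import r, vision, recognise, silhouettes
from scipy.spatial.transform import Rotation as Ro
def cloud(c):
    h,w=c["range_z"].shape
    u,v=np.meshgrid(np.arange(w),np.arange(h))
    K=np.array([[c["fx"],0,c["cx"]],[0,c["fy"],c["cy"]],[0,0,1.]])
    p=cv2.undistortPoints(np.stack([u,v],-1).reshape(-1,1,2).astype(np.float64),K,np.array([c["k1"],0,0,0,0.])).reshape(h,w,2)
    z=c["range_z"].astype(float)
    P=np.dstack([p*z[...,None],z])
    W=(P-np.array(c["t"]))@np.array(c["R"])
    W[z<=0]=np.nan
    return W
def save(n,c): cv2.imwrite("pics/"+n+".png",c["frame"][:,:,::-1])
E
python3 - <<'E'
from h import *
print(r.read_state())
both=[]
for n in("top","side"):
    c=vision.camera(n); both.append(c["frame"]); W=cloud(c); np.save(n+".npy",W)
    print(n,"cam pos",-np.array(c["R"]).T@np.array(c["t"]))
    for o in("slide_tray_centre","backstop","plate_rack","stored_tray_centre","timer","petri_dish_0","vial_0"):
        for s in silhouettes(n,o)[:3]:
            p=W[s["region"]];p=p[~np.isnan(p[:,0])]
            if len(p)==0: continue
            rc=cv2.minAreaRect((p[:,:2]*1000).astype(np.float32))
            print(o,round(s["score"],2),np.round(s["rect"]),"med",np.median(p,0).round(3),"lo",np.percentile(p,2,0).round(3),"hi",np.percentile(p,98,0).round(3),np.round(rc[0]),np.round(rc[1]),round(rc[2],1))
im=np.hstack(both); cv2.imwrite("pics/a.png",cv2.resize(im,(800,300),interpolation=cv2.INTER_AREA)[:,:,::-1])
E
```

```text
{'time_s': 0.0, 'joint_positions': array([ 9.54674624e-01,  1.81530854e-01,  1.60797396e+00, -3.93028519e-06,
        1.35379886e+00, -2.06307782e-01]), 'qvel': array([-0.00059023, -0.00010721,  0.0002953 , -0.00118773,  0.00158154,
        0.00157779]), 'joint_torque': array([-2.39591109e-04, -4.33897984e+01, -3.41829193e+01,  7.02154473e-02,
        3.88529606e-02, -1.16957794e-04]), 'ee_pos': array([0.22878316, 0.52695649, 0.23783232]), 'ee_rot': array([ 2.03475578e-01,  9.79079648e-01, -7.84959227e-04, -3.40208831e-04]), 'force': array([-0.18235038, -0.18197521,  0.31073072]), 'wrist_torque': array([-0.01627294, -0.0062013 , -0.01070197]), 'grasp_force': 0.0, 'grip_width': 0.08784283630446496}
top cam pos [0.44813357 0.30435434 0.91833968]
slide_tray_centre 0.92 [262. 210. 298. 260.] med [0.421 0.23  0.006] lo [0.366 0.191 0.001] hi [0.479 0.27  0.029] [420. 229.] [ 68. 124.] 73.4
backstop 0.97 [243. 111. 306. 143.] med [0.682 0.239 0.009] lo [0.651 0.177 0.004] hi [0.715 0.302 0.053] [685. 239.] [ 64. 133.] 3.3
backstop 0.41 [198. 258. 230. 287.] med [0.327 0.392 0.019] lo [0.29
[... 1310 characters left out ...]
225.] [ 82. 165.] 4.1
plate_rack 0.68 [254. 192. 318. 255.] med [0.522 0.404 0.009] lo [0.45  0.34  0.001] hi [0.571 0.438 0.059] [497. 379.] [154. 102.] 15.6
stored_tray_centre 0.9 [262. 195. 294. 243.] med [0.542 0.397 0.07 ] lo [0.532 0.368 0.012] hi [0.57  0.426 0.125] [552. 396.] [34. 63.] 11.7
timer 0.72 [334. 184. 367. 211.] med [0.332 0.401 0.017] lo [0.298 0.363 0.003] hi [0.363 0.43  0.02 ] [320. 390.] [80. 75.] 72.6
petri_dish_0 0.91 [211. 267. 238. 294.] med [0.693 0.434 0.015] lo [0.666 0.405 0.008] hi [0.718 0.459 0.018] [692. 431.] [58. 57.] 58.4
vial_0 0.58 [183. 243. 196. 266.] med [0.725 0.358 0.046] lo [0.715 0.343 0.005] hi [0.776 0.494 0.239] [748. 411.] [199.  19.] 68.1
```

View pics/a.png

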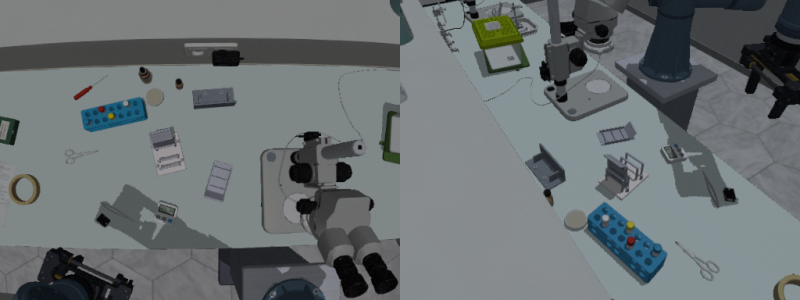

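Run:
```python
from h import *
a=cv2.imread("pics/a.png")
W=np.load("top.npy");S=np.load("side.npy")
def box(W,x0,x1,y0,y1,z0,z1):
    m=(W[...,0]>x0)&(W[...,0]<x1)&(W[...,1]>y0)&(W[...,1]<y1)&(W[...,2]>z0)&(W[...,2]<z1); return W[m]
for nm,w in(("top",W),("side",S)):
    print(nm)
    p=box(w,.33,.52,.15,.3,-.02,.05); lip=p[p[:,2]>.02]; print("bench z",np.median(box(w,.55,.62,.15,.3,-.05,.05)[:,2]))
    print("lip",lip.mean(0).round(4),len(lip))
    q=p[p[:,2]>.0035]; rc=cv2.minAreaRect((q[:,:2]*1000).astype(np.float32)); print("tray",rc)
    b=box(w,.62,.70,.14,.34,.03,.06); rc=cv2.minAreaRect((b[:,:2]*1000).astype(np.float32)); print("stop plate",rc,b[:,2].max(), np.polyfit(b[:,1],b[:,0],1))
    b=box(w,.62,.74,.14,.34,.004,.06); rc=cv2.minAreaRect((b[:,:2]*1000).astype(np.float32)); print("stop all",rc)
    b=box(w,.42,.60,.3,.46,.005,.012); rc=cv2.minAreaRect((b[:,:2]*1000).astype(np.float32)); print("rack base",rc)
    for lo,hi in((.44,.515),(.515,.60)):
        b=box(w,lo,hi,.3,.46,.045,.2); 
        if len(b)>3: print("wires",b.min(0).round(3),b.max(0).round(3),cv2.minAreaRect((b[:,:2]*1000).astype(np.float32)))
# height map 4cm
A=np.vstack([W.reshape(-1,3),S.reshape(-1,3)]);A=A[~np.isnan(A[:,0])]
print("ys",[round(y,2) for y in np.arange(.5,-.25,-.04)])
for x in np.arange(.2,.84,.04):
    print(round(x,2),[int(1000*A[(abs(A[:,0]-x)<.02)&(abs(A[:,1]-y)<.02),2].max(initial=0)) for y in np.arange(.5,-.25,-.04)])
import cv2
c=vision.camera("top");f=cv2.resize(c["frame"][90:310,170:350],None,fx=2.7,fy=2.7,interpolation=cv2.INTER_CUBIC)
cv2.imwrite("pics/b.png",f[:,:,::-1])
```

```text
top
bench z 0.002085478257215137
lip [0.3723 0.2453 0.0263] 122
tray ((424.8081359863281, 224.60842895507812), (189.08688354492188, 149.6813507080078), 0.19689425826072693)
stop plate ((673.5480346679688, 239.5467071533203), (39.79792404174805, 128.8606719970703), 4.999425411224365) 0.055170438170366744 [-0.07337377  0.67788973]
stop all ((680.3361206054688, 240.32626342773438), (119.71829986572266, 198.68519592285156), 0.3330059051513672)
rack base ((509.91729736328125, 380.065673828125), (156.7145538330078, 178.37527465820312), 89.20232391357422)
wires [0.459 0.346 0.046] [0.5   0.412 0.064] ((479.5054016113281, 379.10223388671875), (28.892559051513672, 63.85673141479492), 12.56376838684082)
wires [0.518 0.359 0.046] [0.571 0.427 0.128] ((544.8894653320312, 393.7891845703125), (43.4985237121582, 63.50873947143555), 12.23375129699707)
side
bench z 0.00037421608734325266
lip [0.3743 0.2495 0.0248] 83
tray ((406.8594665527344, 234.7803955078125), (161.6284942626953, 130.8701934814453), 15.074256896972656)
stop plate ((675.2108764648438, 242.7208251953125), (37.84343719482422, 130.4017
[... 1487 characters left out ...]
6, 5, 61, 62, 63, 6, 16, 9, 11, 6, 28, 218, 388, 389, 220, 211, 4, 6, 6]
0.52 [5, 6, 110, 107, 58, 6, 6, 6, 6, 7, 29, 96, 380, 387, 26, 26, 6, 7, 4]
0.56 [6, 11, 127, 127, 28, 7, 5, 7, 6, 6, 6, 7, 189, 194, 14, 8, 8, 10, 8]
0.6 [59, 60, 7, 5, 6, 6, 6, 5, 6, 7, 6, 6, 6, 6, 6, 6, 7, 7, 9]
0.64 [87, 61, 6, 6, 6, 55, 54, 54, 54, 7, 7, 7, 6, 7, 6, 6, 7, 10, 6]
0.68 [85, 60, 21, 18, 6, 38, 51, 54, 55, 7, 7, 6, 6, 6, 7, 6, 6, 9, 6]
0.72 [5, 65, 36, 55, 64, 10, 14, 13, 11, 7, 6, 6, 6, 6, 6, 6, 6, 8, 7]
0.76 [244, 243, 243, 244, 243, 243, 243, 244, 243, 244, 243, 243, 244, 243, 244, 244, 244, 244, 244]
0.8 [244, 244, 244, 243, 243, 244, 244, 245, 244, 243, 244, 244, 244, 244, 246, 244, 244, 244, 244]
```

View pics/b.png

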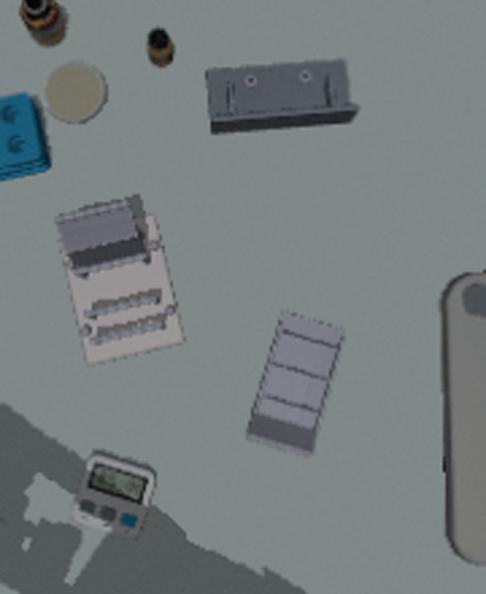

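```bash
cat >> h.py <<'E'
def tool(yaw,tilt=0):
    """tool pointing down, tool x toward robot at yaw 0 (tool y = world y rotated by yaw); tilt>0 leans the hand back toward the robot"""
    return Ro.from_euler('z',yaw,degrees=True)*Ro.from_euler('y',-tilt,degrees=True)*Ro.from_matrix(np.array([[-1,0,0],[0,1,0],[0,0,-1.]]))
def rel(pos,R,p0=None,R0=None):
    s=r.read_state()
    p0=s["ee_pos"] if p0 is None else p0; R0=Ro.from_quat(s["ee_rot"]) if R0 is None else R0
    return (R0.inv().apply(np.array(pos)-p0)*1000).round(1),(R0.inv()*R).as_rotvec(degrees=True).round(1)
def both(): return {n:cloud(vision.camera(n)) for n in("top","side")}
E
python3 - <<'E'
from h import *
for nm in("top","side"):
    W=np.load(nm+".npy").reshape(-1,3);W=W[~np.isnan(W[:,0])]
    b=W[(np.hypot(W[:,0]-.55,W[:,1]-.23)<.06)];z0=np.median(b[:,2]);
    p=W[(np.hypot(W[:,0]-.421,W[:,1]-.23)<.075)];p[:,2]-=z0
    for t in(.004,.006,.009):
        q=p[(p[:,2]>t)&(p[:,2]<.05)]; rc=cv2.minAreaRect((q[:,:2]*1000).astype(np.float32)); print(nm,round(z0,4),t,np.round(rc[0],1),np.round(rc[1],1),round(rc[2],1))
    l=p[p[:,2]>.018];print("lip",l.mean(0).round(4))
    m=W[(W[:,1]>.05)&(W[:,1]<.16)&(W[:,2]>.05)&(W[:,0]>.25)&(W[:,0]<.6)];print("scope ymax by x",[(round(x,2),m[abs(m[:,0]-x)<.02,1].max(initial=0).round(3)) for x in np.arange(.28,.6,.04)])
    # rack base silhouette-independent: rack white; stop plate top edge
    p=W[(W[:,2]>.04+z0)&(abs(W[:,0]-.66)<.03)&(abs(W[:,1]-.24)<.09)]
    q=p[p[:,2]>.047+z0];print("stop top",np.polyfit(q[:,1],q[:,0],1),q[:,1].min(),q[:,1].max(),q.mean(0),len(q),q[:,0].std())
print(rel([.424,.229,.10],tool(-17)))
E
```

```text
top 0.0021 0.004 [420.  245.9] [115.2 129.3] 87.2
top 0.0021 0.006 [418.2 220.4] [ 81.8 114.9] 73.8
top 0.0021 0.009 [417.  231.3] [ 60.4 107.5] 72.6
lip [0.3722 0.2453 0.0242]
scope ymax by x [(np.float64(0.28), np.float64(0.0)), (np.float64(0.32), np.float64(0.0)), (np.float64(0.36), np.float64(0.079)), (np.float64(0.4), np.float64(0.088)), (np.float64(0.44), np.float64(0.087)), (np.float64(0.48), np.float64(0.068)), (np.float64(0.52), np.float64(0.0)), (np.float64(0.56), np.float64(0.0))]
stop top [-0.07307685  0.67473233] 0.17461797565328288 0.3022003586167815 [0.65729144 0.23866501 0.05186952] 132 0.0031757714697257583
side 0.0004 0.004 [420.5 223.2] [ 82.7 115.9] 72.1
side 0.0004 0.006 [422.5 232.5] [ 63.9 113.3] 73.4
side 0.0004 0.009 [419.2 233.5] [ 63.9 106.3] 73.4
lip [0.375  0.2496 0.0236]
scope ymax by x [(np.float64(0.28), np.float64(0.052)), (np.float64(0.32), np.float64(0.053)), (np.float64(0.36), np.float64(0.081)), (np.float64(0.4), np.float64(0.09)), (np.float64(0.44), np.float64(0.088)), (np.float64(0.48), np.float64(0.074)), (np.float64(0.52), np.float64(0.052)), (np.float64(0.56), np.float64(0.0))]
stop top [-0.07558964  0.67796109] 0.17659231617691842 0.3057222135579094 [0.65952261 0.2439287  0.04999536] 128 0.0032469686417062765
(array([-297.6, -196.1,  138.7]), array([ 0. ,  0. , -6.5]))
```

```bash
A='x'; python3 -m inch '[{"dx":-0.100,"dy":-0.065,"dz":0.03,"rz":-3,"jaw":-1},{"dx":-0.200,"dy":-0.130,"dz":0.08,"rz":-6.5},{"dx":-0.301,"dy":-0.195,"dz":0.138,"rz":-6.5},{"dx":-0.301,"dy":-0.195,"dz":0.138,"rz":-6.5},{"dx":-0.301,"dy":-0.195,"dz":0.138,"rz":-6.5},{"dx":-0.301,"dy":-0.195,"dz":0.138,"rz":-6.5},{"dx":-0.301,"dy":-0.195,"dz":0.138,"rz":-6.5},{"dx":-0.301,"dy":-0.195,"dz":0.138,"rz":-6.5},{"dx":-0.301,"dy":-0.195,"dz":0.138,"rz":-6.5},{"dx":-0.301,"dy":-0.195,"dz":0.138,"rz":-6.5},{"dx":-0.301,"dy":-0.195,"dz":0.138,"rz":-6.5},{"dx":-0.301,"dy":-0.195,"dz":0.138,"rz":-6.5},{"dx":-0.301,"dy":-0.195,"dz":0.138,"rz":-6.5},{"dx":-0.301,"dy":-0.195,"dz":0.138,"rz":-6.5}]'
python3 - <<'E'
from h import *
print(rel([.428,.2295,.003],tool(-17)))
E
```

```text
(array([-301.1, -194. ,  235.7]), array([ 0. ,  0. , -6.5]))schema error: expected keys dx, dy, dz, rx, ry, rz, jaw
```

```bash
python3 -m inch '[{"dx":-0.301,"dy":-0.194,"dz":0.138,"rx":0,"ry":0,"rz":-6.5,"jaw":-1},{"dx":-0.301,"dy":-0.194,"dz":0.138,"rx":0,"ry":0,"rz":-6.5,"jaw":-1},{"dx":-0.301,"dy":-0.194,"dz":0.138,"rx":0,"ry":0,"rz":-6.5,"jaw":-1},{"dx":-0.301,"dy":-0.194,"dz":0.138,"rx":0,"ry":0,"rz":-6.5,"jaw":-1},{"dx":-0.301,"dy":-0.194,"dz":0.138,"rx":0,"ry":0,"rz":-6.5,"jaw":-1},{"dx":-0.301,"dy":-0.194,"dz":0.138,"rx":0,"ry":0,"rz":-6.5,"jaw":-1},{"dx":-0.301,"dy":-0.194,"dz":0.138,"rx":0,"ry":0,"rz":-6.5,"jaw":-1},{"dx":-0.301,"dy":-0.194,"dz":0.138,"rx":0,"ry":0,"rz":-6.5,"jaw":-1},{"dx":-0.301,"dy":-0.194,"dz":0.138,"rx":0,"ry":0,"rz":-6.5,"jaw":-1},{"dx":-0.301,"dy":-0.194,"dz":0.138,"rx":0,"ry":0,"rz":-6.5,"jaw":-1},{"dx":-0.301,"dy":-0.194,"dz":0.138,"rx":0,"ry":0,"rz":-6.5,"jaw":-1},{"dx":-0.301,"dy":-0.194,"dz":0.138,"rx":0,"ry":0,"rz":-6.5,"jaw":-1},{"dx":-0.301,"dy":-0.194,"dz":0.138,"rx":0,"ry":0,"rz":-6.5,"jaw":-1},{"dx":-0.301,"dy":-0.194,"dz":0.138,"rx":0,"ry":0,"rz":-6.5,"jaw":-1}]'
python3 - <<'E'
from h import *
print(rel([.428,.2295,.003],tool(-17)))
E
```

```text
time_s: 2.02
ee_pos: [0.4275, 0.231, 0.1014]
ee_rot: [0.147, 0.989, 0.0, 0.0]
force: [0.0, 0.9, -0.6]
grip_width: 0.0876
grasp_force: 0.0
(array([-0.9, -1.4, 98.4]), array([0. , 0. , 0.1]))
```

```bash
python3 -m inch '[{"dx":-0.001,"dy":-0.001,"dz":0.03,"rx":0,"ry":0,"rz":0,"jaw":-1},{"dx":-0.001,"dy":-0.001,"dz":0.06,"rx":0,"ry":0,"rz":0,"jaw":-1},{"dx":-0.001,"dy":-0.001,"dz":0.08,"rx":0,"ry":0,"rz":0,"jaw":-1},{"dx":-0.001,"dy":-0.001,"dz":0.09,"rx":0,"ry":0,"rz":0,"jaw":-1},{"dx":-0.001,"dy":-0.001,"dz":0.097,"rx":0,"ry":0,"rz":0,"jaw":-1},{"dx":-0.001,"dy":-0.001,"dz":0.097,"rx":0,"ry":0,"rz":0,"jaw":-1},{"dx":-0.001,"dy":-0.001,"dz":0.097,"rx":0,"ry":0,"rz":0,"jaw":0.5},{"dx":-0.001,"dy":-0.001,"dz":0.097,"rx":0,"ry":0,"rz":0,"jaw":0.5},{"dx":-0.001,"dy":-0.001,"dz":0.097,"rx":0,"ry":0,"rz":0,"jaw":0.5},{"dx":-0.001,"dy":-0.001,"dz":0.097,"rx":0,"ry":0,"rz":0,"jaw":0.5},{"dx":-0.001,"dy":-0.001,"dz":0.097,"rx":0,"ry":0,"rz":0,"jaw":0.5},{"dx":-0.001,"dy":-0.001,"dz":0.097,"rx":0,"ry":0,"rz":0,"jaw":0.5}]' 15
python3 - <<'E'
from h import *
W=both()
for nm,w in W.items():
    W=w.reshape(-1,3);W=W[~np.isnan(W[:,0])]
    p=W[(np.hypot(W[:,0]-.373,W[:,1]-.247)<.04)&(W[:,2]>.018)&(W[:,2]<.04)];print(nm,p.mean(0).round(4),len(p))
# place target: yaw 4.2, stop face (.6555,.241)
s=r.read_state();R0=Ro.from_quat(s["ee_rot"])
x=np.array([np.cos(np.radians(4.2)),np.sin(np.radians(4.2)),0])
face=np.array([.6555,.240,0]); off=.0475+.005
print(rel(face-x*(off+.02)+[0,0,.06],tool(4.2)), rel(face-x*(off+.006)+[0,0,.006],tool(4.2)))
E
```

```text
time_s: 3.02
ee_pos: [0.4293, 0.2285, 0.0046]
ee_rot: [0.148, 0.989, 0.0, 0.001]
force: [-0.4, 0.0, 5.7]
grip_width: 0.0599
grasp_force: 15.0
top [nan nan nan] 0
side [0.3788 0.2756 0.0279] 3
(array([-145.5,   50.9,  -55.2]), array([  0. ,   0.1, -21.2])) (array([-158.4,   55.9,   -1.2]), array([  0. ,   0.1, -21.2]))<stdin>:5: RuntimeWarning: Mean of empty slice.
  ret = um.true_divide(
```

```bash
python3 -m inch '[{"dx":0,"dy":0,"dz":-0.02,"rx":0,"ry":0,"rz":0,"jaw":0.5},{"dx":0,"dy":0,"dz":-0.04,"rx":0,"ry":0,"rz":0,"jaw":0.5},{"dx":-0.010,"dy":0.003,"dz":-0.055,"rx":0,"ry":0,"rz":-1.5,"jaw":0.5},{"dx":-0.025,"dy":0.008,"dz":-0.055,"rx":0,"ry":0,"rz":-4,"jaw":0.5},{"dx":-0.045,"dy":0.015,"dz":-0.055,"rx":0,"ry":0,"rz":-7,"jaw":0.5},{"dx":-0.065,"dy":0.022,"dz":-0.055,"rx":0,"ry":0,"rz":-10,"jaw":0.5},{"dx":-0.085,"dy":0.030,"dz":-0.055,"rx":0,"ry":0,"rz":-13,"jaw":0.5},{"dx":-0.105,"dy":0.037,"dz":-0.055,"rx":0,"ry":0,"rz":-16,"jaw":0.5},{"dx":-0.122,"dy":0.043,"dz":-0.055,"rx":0,"ry":0,"rz":-19,"jaw":0.5},{"dx":-0.135,"dy":0.047,"dz":-0.055,"rx":0,"ry":0,"rz":-21.2,"jaw":0.5},{"dx":-0.142,"dy":0.050,"dz":-0.055,"rx":0,"ry":0,"rz":-21.2,"jaw":0.5},{"dx":-0.1455,"dy":0.051,"dz":-0.055,"rx":0,"ry":0,"rz":-21.2,"jaw":0.5},{"dx":-0.1455,"dy":0.051,"dz":-0.055,"rx":0,"ry":0,"rz":-21.2,"jaw":0.5},{"dx":-0.1455,"dy":0.051,"dz":-0.055,"rx":0,"ry":0,"rz":-21.2,"jaw":0.5}]'
python3 - <<'E'
from h import *
s=r.read_state();R0=Ro.from_quat(s["ee_rot"])
C={}
for n in("top","side"):
    c=vision.camera(n);C[n]=c;w=cloud(c).reshape(-1,3);w=w[~np.isnan(w[:,0])]
    b=w[(np.hypot(w[:,0]-.45,w[:,1]-.23)<.04)];print(n,"bench",np.median(b[:,2]))
    T=R0.inv().apply(w-s["ee_pos"])*1000   # tool coords mm
    for lo,hi in((-70,10),):
        q=T[(abs(T[:,1])<45)&(abs(T[:,0])<110)&(T[:,2]<12)&(T[:,2]>-22)]
        for a in range(-70,100,10):
            k=q[(q[:,0]>a)&(q[:,0]<=a+10)]; print(a,len(k),k.min(0).round(1) if len(k) else'',k.max(0).round(1) if len(k) else'')
f=np.hstack([cv2.resize(C["top"]["frame"][90:290,170:350],(400,444)),cv2.resize(C["side"]["frame"][140:320,130:310],(400,400))[:400] if 0 else cv2.resize(C["side"]["frame"][120:320,130:310],(400,444))])
cv2.imwrite("pics/c.png",f[:,:,::-1])
E
```

```text
time_s: 4.28
ee_pos: [0.5816, 0.2345, 0.0583]
ee_rot: [-0.036, 0.999, -0.0, -0.001]
force: [-0.7, 0.3, -1.4]
grip_width: 0.0596
grasp_force: 15.0
top bench 0.4972489475341293
-70 0  
-60 0  
-50 0  
-40 0  
-30 0  
-20 0  
-10 0  
0 0  
10 15 [ 17.3 -30.5  -9.7] [19.8 -8.3  2.2]
20 45 [ 20.2 -32.1 -10.3] [29.9 -8.1  2.4]
30 44 [ 30.2 -31.6 -10.5] [ 40.  -10.9   1.7]
40 34 [ 40.7 -31.4 -10.5] [ 50.  -12.3   1.6]
50 31 [ 50.3 -31.2 -20.6] [ 59.8 -12.3  -9. ]
60 2 [ 60.1 -22.8 -21.2] [ 66.2 -15.6 -20.2]
70 0  
80 0  
90 0  
side bench 0.0012829248275705951
-70 0  
-60 31 [-53.1 -30.2  -0.4] [-50.1  29.2   4.4]
-50 100 [-49.8 -29.   -9.2] [-40.1  30.7   3.9]
-40 95 [-39.8 -28.2  -8.6] [-30.   30.6   3.4]
-30 98 [-30.  -29.2  -9. ] [-20.1  31.3   3.3]
-20 126 [-20.  -44.9 -21.7] [-10.   44.2   3.5]
-10 119 [ -9.9 -38.6 -21.4] [-0.  44.8  3.2]
0 43 [  0.1 -32.3 -20.4] [ 9.2 44.2  3.2]
10 0  
20 2 [21.  29.3  3.6] [26.6 29.3  3.7]
30 2 [30.7 30.6  1.4] [36.9 31.3  2.5]
40 0  
50 0  
60 0  
70 0  
80 0  
90 0
```

View pics/c.png

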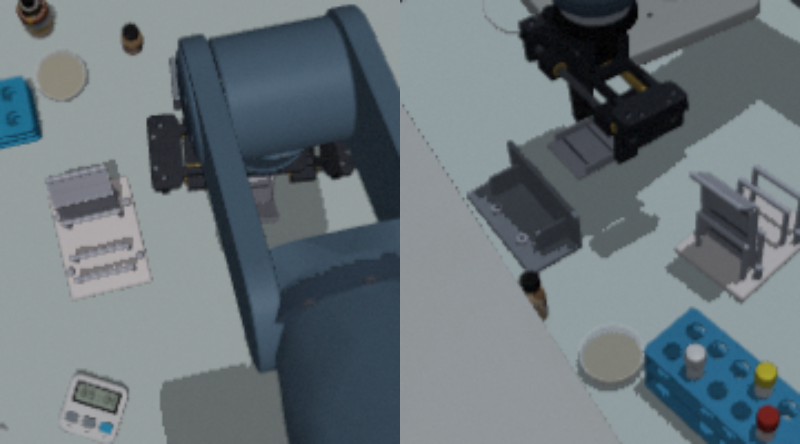

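```bash
python3 -m inch '[{"dx":-0.005,"dy":0,"dz":0.015,"rx":0,"ry":0,"rz":0,"jaw":0.5},{"dx":-0.010,"dy":0,"dz":0.030,"rx":0,"ry":0,"rz":0,"jaw":0.5},{"dx":-0.015,"dy":0,"dz":0.042,"rx":0,"ry":0,"rz":0,"jaw":0.5},{"dx":-0.017,"dy":0,"dz":0.049,"rx":0,"ry":0,"rz":0,"jaw":0.5},{"dx":-0.018,"dy":0,"dz":0.0525,"rx":0,"ry":0,"rz":0,"jaw":0.5},{"dx":-0.019,"dy":0,"dz":0.0525,"rx":0,"ry":0,"rz":0,"jaw":0.5},{"dx":-0.019,"dy":0,"dz":0.0525,"rx":0,"ry":0,"rz":0,"jaw":0.5}]'; python3 -m inch '[{"dx":-0.001,"dy":0,"dz":0,"rx":0,"ry":0,"rz":0,"jaw":0.5},{"dx":-0.002,"dy":0,"dz":0,"rx":0,"ry":0,"rz":0,"jaw":0.5},{"dx":-0.002,"dy":0,"dz":0,"rx":0,"ry":0,"rz":0,"jaw":0.5}]';  python3 -m inch '[{"dx":-0.001,"dy":0,"dz":0,"rx":0,"ry":0,"rz":0,"jaw":0.5},{"dx":-0.002,"dy":0,"dz":0,"rx":0,"ry":0,"rz":0,"jaw":0.5},{"dx":-0.002,"dy":0,"dz":0,"rx":0,"ry":0,"rz":0,"jaw":0.5}]'
```

```text
time_s: 4.97
ee_pos: [0.6016, 0.2361, 0.0066]
ee_rot: [-0.037, 0.999, 0.0, 0.0]
force: [-0.6, 0.3, -1.0]
grip_width: 0.0599
grasp_force: 15.0
time_s: 5.22
ee_pos: [0.6035, 0.2362, 0.0068]
ee_rot: [-0.037, 0.999, 0.0, 0.0]
force: [-2.2, -0.4, -1.2]
grip_width: 0.0597
grasp_force: 15.0
time_s: 5.47
ee_pos: [0.6037, 0.2361, 0.0057]
ee_rot: [-0.037, 0.999, -0.0, -0.002]
force: [-6.8, -0.2, 0.1]
grip_width: 0.0597
grasp_force: 15.0
```

```bash
python3 -m inch '[{"dx":0.002,"dy":0,"dz":0.001,"rx":0,"ry":0,"rz":0,"jaw":0.5},{"dx":0.002,"dy":0,"dz":0.002,"rx":0,"ry":0,"rz":0,"jaw":0.5},{"dx":0.002,"dy":0,"dz":0.002,"rx":0,"ry":0,"rz":0,"jaw":-0.6},{"dx":0.002,"dy":0,"dz":0.002,"rx":0,"ry":0,"rz":0,"jaw":-0.8},{"dx":0.002,"dy":0,"dz":0.002,"rx":0,"ry":0,"rz":0,"jaw":-0.8},{"dx":0.002,"dy":0,"dz":0.002,"rx":0,"ry":0,"rz":0,"jaw":-0.8},{"dx":0.002,"dy":0,"dz":-0.005,"rx":0,"ry":0,"rz":0,"jaw":-0.8},{"dx":0.002,"dy":0,"dz":-0.025,"rx":0,"ry":0,"rz":0,"jaw":-0.8},{"dx":0.02,"dy":0,"dz":-0.06,"rx":0,"ry":0,"rz":0,"jaw":-0.8},{"dx":0.06,"dy":0,"dz":-0.1,"rx":0,"ry":0,"rz":0,"jaw":0},{"dx":0.1,"dy":0,"dz":-0.11,"rx":0,"ry":0,"rz":0,"jaw":0.5},{"dx":0.13,"dy":0,"dz":-0.11,"rx":0,"ry":-7,"rz":0,"jaw":0.64},{"dx":0.15,"dy":0,"dz":-0.11,"rx":0,"ry":-14,"rz":0,"jaw":0.64},{"dx":0.15,"dy":0,"dz":-0.11,"rx":0,"ry":-14,"rz":0,"jaw":0.64}]'
python3 - <<'E'
from h import *
s=r.read_state();print(Ro.from_quat(s["ee_rot"]).apply([0,0,1]))
x=np.array([np.cos(np.radians(4.2)),np.sin(np.radians(4.2)),0]);y=np.array([-x[1],x[0],0])
for n in("top","side"):
    c=vision.camera(n);w=cloud(c).reshape(-1,3);w=w[~np.isnan(w[:,0])]
    d=w-np.array([.6565,.240,0]);T=np.c_[d@x,d@y,w[:,2]]*1000
    q=T[(abs(T[:,1])<60)&(T[:,0]<-5)&(T[:,0]>-130)&(T[:,2]<40)]
    m=q[q[:,2]>8.5];print(n,"high:",cv2.minAreaRect(m[:,:2].astype(np.float32)) if len(m)>4 else 0)
    m=m[m[:,2]>18];print("lip",m.mean(0).round(1),m.min(0).round(1),m.max(0).round(1),"edge line",np.polyfit(m[:,1],m[:,0],1))
    k=T[(T[:,2]>46)&(T[:,2]<60)&(abs(T[:,1])<75)&(abs(T[:,0])<12)];print("stop",k.min(0).round(1),k.max(0).round(1),np.polyfit(k[:,1],k[:,0],1))
E
```

```text
time_s: 6.63
ee_pos: [0.4389, 0.2227, 0.1083]
ee_rot: [-0.038, 0.993, 0.003, 0.115]
force: [-2.8, 0.3, -3.3]
grip_width: 0.0486
grasp_force: 0.0
[ 0.22777634  0.01454941 -0.97360477]
top high: ((-62.542057037353516, -2.081653594970703), (60.41362762451172, 114.24488067626953), 89.86795043945312)
lip [-113.3   -1.7   25.4] [-119.6  -31.5   18. ] [-104.3   27.3   33.2] edge line [-6.84534284e-03 -1.13301341e+02]
stop [ -2.7 -65.9  46. ] [ 4.4 62.4 55.8] [-0.00115271  0.41051198]
side high: ((-66.98513793945312, 0.8186130523681641), (63.72834396362305, 102.16729736328125), 89.95045471191406)
lip [-110.8    1.8   23.5] [-118.1  -29.6   18. ] [-104.6   30.6   29.9] edge line [-4.73081125e-03 -1.10796319e+02]
stop [ -0.4 -65.7  46. ] [ 6.6 65.2 53.1] [-5.67825135e-04  3.44100239e+00]
```

```bash
cat >> h.py <<'E'
X=np.array([np.cos(np.radians(4.2)),np.sin(np.radians(4.2)),0]);FACE=np.array([.6565,.2395,0])
TL=35; ct,st=np.cos(np.radians(TL)),np.sin(np.radians(TL))
def corner(u,z): # TCP from front-corner position, mm
    return FACE-X*(u+9*ct)/1000+np.array([0,0,(z-9*st)/1000])
def Q(th):
    b=np.clip((th-40)/50,0,1); px,pz=108-4*b,12.5-4*b
    t=np.radians(th); F=max(2*(th<40),12*np.sin(t)-10*np.cos(t))
    return F+px*np.cos(t)-pz*np.sin(t), px*np.sin(t)+pz*np.cos(t)
E
python3 - <<'E'
from h import *
print(rel(corner(134,14.2),tool(4.2,TL)))
print(corner(134,14.2))
p0=corner(134,14.2);R=tool(4.2,TL)
for th in(0,)+tuple(range(3,92,4)): print(th,np.round(Q(th),1),rel(corner(*Q(th)),R,p0,R)[0])
E
```

```text
(array([-36.8,  -0.5, 118.4]), array([  0. , -21.2,   0.1]))
[0.51550729 0.22914614 0.00903781]
0 [110.   12.5] [-18.7   0.   15.2]
3 [109.2  18.1] [-22.6   0.   11. ]
7 [107.7  25.6] [-28.1   0.    5.8]
11 [105.6  32.9] [-34.   0.   1.]
15 [103.1  40. ] [-40.1   0.   -3.4]
19 [100.  47.] [-46.6   0.   -7.4]
23 [96.5 53.7] [-53.4   0.  -10.9]
27 [92.6 60.2] [-60.3   0.  -13.9]
31 [88.1 66.3] [-67.5   0.  -16.4]
35 [83.3 72.2] [-74.8   0.  -18.4]
39 [78.1 77.7] [-82.2   0.  -19.9]
43 [71.3 82.5] [-90.5   0.  -20. ]
47 [66.5 86.7] [-96.9   0.  -20.7]
51 [61.4 90.6] [-103.3    0.   -20.9]
55 [56.1 94. ] [-109.6    0.   -20.7]
59 [50.6 96.9] [-115.8    0.   -19.9]
63 [44.8 99.4] [-121.9    0.   -18.7]
67 [ 39.  101.5] [-127.9    0.   -17. ]
71 [ 33. 103.] [-133.7    0.   -14.8]
75 [ 26.9 104.1] [-139.3    0.   -12.2]
79 [ 20.7 104.7] [-144.8    0.    -9.2]
83 [ 14.4 104.9] [-150.     0.    -5.7]
87 [  8.2 104.6] [-154.9    0.    -1.9]
91 [  1.9 103.8] [-159.7    0.     2.4]
```

```bash
python3 -m inch '[{"dx":0,"dy":0,"dz":0.02,"rx":0,"ry":-7,"rz":0,"jaw":0.64},{"dx":0,"dy":0,"dz":0.05,"rx":0,"ry":-14,"rz":0,"jaw":0.64},{"dx":-0.017,"dy":0,"dz":0.08,"rx":0,"ry":-21.2,"rz":0,"jaw":0.64},{"dx":-0.030,"dy":0,"dz":0.105,"rx":0,"ry":-21.2,"rz":0,"jaw":0.64},{"dx":-0.037,"dy":0,"dz":0.118,"rx":0,"ry":-21.2,"rz":0,"jaw":0.64},{"dx":-0.037,"dy":0,"dz":0.118,"rx":0,"ry":-21.2,"rz":0,"jaw":0.64},{"dx":-0.037,"dy":0,"dz":0.118,"rx":0,"ry":-21.2,"rz":0,"jaw":0.64}]'
python3 - <<'E'
from h import *
s=r.read_state();R=tool(4.2,TL)
print(rel(corner(134,14.2),R))
for n in("top","side"):
    c=vision.camera(n)
    f=c["frame"][100:250,200:350] if n=="top" else c["frame"][140:290,130:280]
    globals()[n]=cv2.resize(f,(400,400),interpolation=cv2.INTER_CUBIC)
cv2.imwrite("pics/d.png",np.hstack([top,side])[:,:,::-1])
E
```

```text
time_s: 7.32
ee_pos: [0.5249, 0.2309, 0.0131]
ee_rot: [-0.031, 0.953, 0.013, 0.302]
force: [8.5, -6.2, 4.5]
grip_width: 0.0157
grasp_force: 0.0
(array([10. , -1.1, -2.2]), array([ 0.1,  0.2, -0.5]))
```

View pics/d.png

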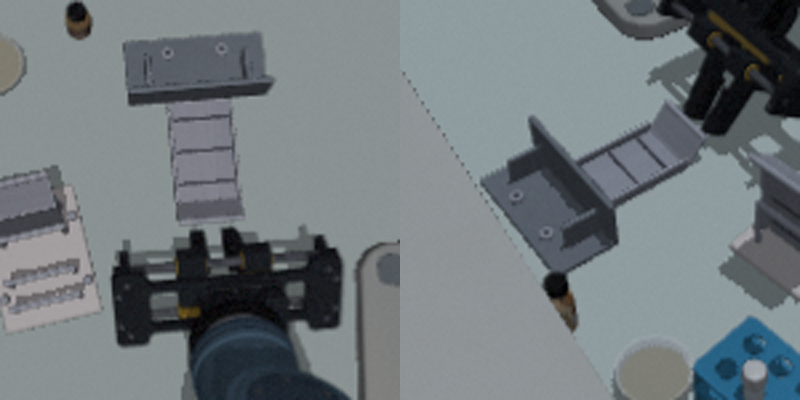

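```bash
python3 -m inch '[{"dx":0,"dy":0,"dz":0,"rx":0,"ry":0,"rz":0,"jaw":0.64},{"dx":0,"dy":0,"dz":0,"rx":0,"ry":0,"rz":0,"jaw":0.64}]'
python3 - <<'E'
from h import *
R=tool(4.2,TL)
print(Ro.from_quat(r.read_state()["ee_rot"]).apply([0,0,1]))
for th in(-1,)+tuple(range(3,40,4)): print(th,np.round(Q(th),1),*rel(corner(*Q(th)),R))
E
```

```text
time_s: 7.58
ee_pos: [0.5225, 0.2298, 0.0135]
ee_rot: [-0.038, 0.953, 0.01, 0.302]
force: [-0.5, -0.6, 0.3]
grip_width: 0.0159
grasp_force: 0.0
[ 0.5743832   0.04148014 -0.81753491]
-1 [110.2  10.6] [-9.  -0.2 16.2] [-0.   0.2  0.4]
3 [109.2  18.1] [-14.2  -0.2  10.7] [-0.   0.2  0.4]
7 [107.7  25.6] [-19.7  -0.3   5.5] [-0.   0.2  0.4]
11 [105.6  32.9] [-25.6  -0.3   0.7] [-0.   0.2  0.4]
15 [103.1  40. ] [-31.8  -0.4  -3.7] [-0.   0.2  0.4]
19 [100.  47.] [-38.3  -0.4  -7.7] [-0.   0.2  0.4]
23 [96.5 53.7] [-45.   -0.5 -11.1] [-0.   0.2  0.4]
27 [92.6 60.2] [-52.   -0.5 -14.1] [-0.   0.2  0.4]
31 [88.1 66.3] [-59.2  -0.5 -16.6] [-0.   0.2  0.4]
35 [83.3 72.2] [-66.5  -0.6 -18.6] [-0.   0.2  0.4]
39 [78.1 77.7] [-73.9  -0.6 -20.1] [-0.   0.2  0.4]
```

```bash
python3 -m inch '[{"dx":-0.003,"dy":0,"dz":0.004,"rx":0,"ry":0,"rz":0,"jaw":0.64},{"dx":-0.006,"dy":0,"dz":0.008,"rx":0,"ry":0,"rz":0,"jaw":0.64},{"dx":-0.010,"dy":0,"dz":0.012,"rx":0,"ry":0,"rz":0,"jaw":0.64},{"dx":-0.014,"dy":0,"dz":0.0105,"rx":0,"ry":0,"rz":0,"jaw":0.64},{"dx":-0.017,"dy":0,"dz":0.008,"rx":0,"ry":0,"rz":0,"jaw":0.64},{"dx":-0.020,"dy":0,"dz":0.0055,"rx":0,"ry":0,"rz":0,"jaw":0.64},{"dx":-0.023,"dy":0,"dz":0.003,"rx":0,"ry":0,"rz":0,"jaw":0.64},{"dx":-0.026,"dy":0,"dz":0.0005,"rx":0,"ry":0,"rz":0,"jaw":0.64},{"dx":-0.026,"dy":0,"dz":0.0005,"rx":0,"ry":0,"rz":0,"jaw":0.64}]'
python3 - <<'E'
from h import *
R=tool(4.2,TL)
for n in("top","side"):
    c=vision.camera(n);w=cloud(c).reshape(-1,3)
    f=c["frame"][100:250,200:350] if n=="top" else c["frame"][140:290,130:280]
    globals()[n]=cv2.resize(f,(400,400),interpolation=cv2.INTER_CUBIC)
cv2.imwrite("pics/e.png",np.hstack([top,side])[:,:,::-1])
for th in range(11,67,4): print(th,np.round(Q(th),1),rel(corner(*Q(th)),R)[0])
E
```

```text
time_s: 8.33
ee_pos: [0.5433, 0.2317, 0.0279]
ee_rot: [-0.036, 0.953, 0.011, 0.301]
force: [-0.5, 0.3, -0.2]
grip_width: 0.0154
grasp_force: 0.5
11 [105.6  32.9] [-1.3 -0.4  0.2]
15 [103.1  40. ] [-7.4 -0.4 -4.2]
19 [100.  47.] [-13.9  -0.4  -8.2]
23 [96.5 53.7] [-20.7  -0.4 -11.7]
27 [92.6 60.2] [-27.6  -0.5 -14.7]
31 [88.1 66.3] [-34.8  -0.5 -17.2]
35 [83.3 72.2] [-42.1  -0.5 -19.2]
39 [78.1 77.7] [-49.6  -0.5 -20.7]
43 [71.3 82.5] [-57.8  -0.5 -20.7]
47 [66.5 86.7] [-64.2  -0.5 -21.4]
51 [61.4 90.6] [-70.6  -0.5 -21.7]
55 [56.1 94. ] [-76.9  -0.5 -21.4]
59 [50.6 96.9] [-83.1  -0.5 -20.6]
63 [44.8 99.4] [-89.2  -0.5 -19.4]
```

View pics/e.png

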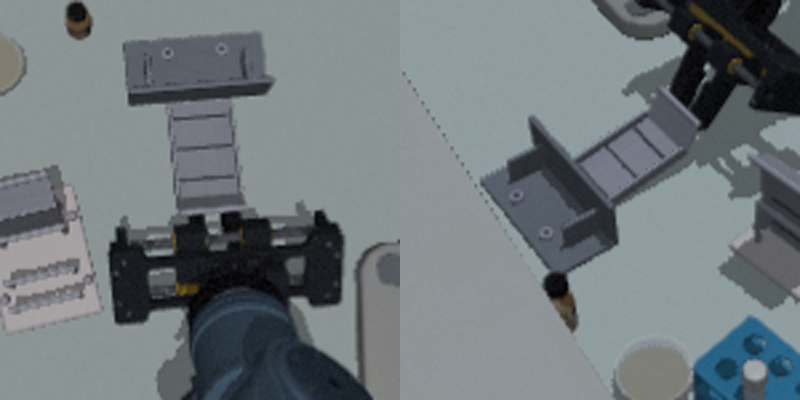

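```bash
python3 -m inch '[{"dx":-0.004,"dy":0,"dz":-0.002,"rx":0,"ry":0,"rz":0,"jaw":0.64},{"dx":-0.0075,"dy":0,"dz":-0.0042,"rx":0,"ry":0,"rz":0,"jaw":0.64},{"dx":-0.014,"dy":0,"dz":-0.008,"rx":0,"ry":0,"rz":0,"jaw":0.64},{"dx":-0.0207,"dy":0,"dz":-0.0117,"rx":0,"ry":0,"rz":0,"jaw":0.64},{"dx":-0.0276,"dy":0,"dz":-0.0147,"rx":0,"ry":0,"rz":0,"jaw":0.64},{"dx":-0.0348,"dy":0,"dz":-0.0172,"rx":0,"ry":0,"rz":0,"jaw":0.64},{"dx":-0.042,"dy":0,"dz":-0.0192,"rx":0,"ry":0,"rz":0,"jaw":0.64},{"dx":-0.0495,"dy":0,"dz":-0.0207,"rx":0,"ry":0,"rz":0,"jaw":0.64},{"dx":-0.057,"dy":0,"dz":-0.021,"rx":0,"ry":0,"rz":0,"jaw":0.64},{"dx":-0.0642,"dy":0,"dz":-0.0214,"rx":0,"ry":0,"rz":0,"jaw":0.64},{"dx":-0.0706,"dy":0,"dz":-0.0217,"rx":0,"ry":0,"rz":0,"jaw":0.64},{"dx":-0.0706,"dy":0,"dz":-0.0217,"rx":0,"ry":0,"rz":0,"jaw":0.64}]'
cat > look.py <<'E'
from h import *
import sys
R=tool(4.2,TL)
for n in("top","side"):
    c=vision.camera(n);w=cloud(c).reshape(-1,3);w=w[~np.isnan(w[:,0])]
    f=c["frame"][100:250,200:350] if n=="top" else c["frame"][140:290,130:280]
    globals()[n]=cv2.resize(f,(400,400),interpolation=cv2.INTER_CUBIC)
    d=w-FACE;y=np.array([-X[1],X[0],0]);T=np.c_[d@X,d@y,w[:,2]]*1000
    q=T[(abs(T[:,1])<28)&(T[:,0]<28)&(T[:,0]>-125)&(T[:,2]<125)]
    print(n,[(z,q[abs(q[:,2]-z)<5,0].max(initial=-999).round(1),q[abs(q[:,2]-z)<5,0].min(initial=999).round(1)) for z in range(10,126,10)])
cv2.imwrite("pics/%s.png"%sys.argv[1],np.hstack([top,side])[:,:,::-1])
for th in range(47,96,4): print(th,np.round(Q(th),1),rel(corner(*Q(th)),R)[0])
E
python3 look.py f
```

```text
time_s: 9.43
ee_pos: [0.5891, 0.2351, 0.0864]
ee_rot: [-0.035, 0.953, 0.011, 0.302]
force: [-0.9, 0.1, 0.7]
grip_width: 0.0158
grasp_force: 0.5
top [(10, np.float64(27.8), np.float64(-76.3)), (20, np.float64(-1.3), np.float64(-20.1)), (30, np.float64(-0.8), np.float64(-27.7)), (40, np.float64(-1.2), np.float64(-35.6)), (50, np.float64(4.1), np.float64(-42.9)), (60, np.float64(-32.7), np.float64(-43.5)), (70, np.float64(-39.0), np.float64(-44.8)), (80, np.float64(-60.7), np.float64(-75.6)), (90, np.float64(-58.7), np.float64(-73.6)), (100, np.float64(-57.8), np.float64(-68.1)), (110, np.float64(-52.7), np.float64(-80.0)), (120, np.float64(-72.9), np.float64(-95.7))]
side [(10, np.float64(27.9), np.float64(4.5)), (20, np.float64(6.1), np.float64(-22.5)), (30, np.float64(6.6), np.float64(-29.7)), (40, np.float64(5.9), np.float64(-37.1)), (50, np.float64(6.1), np.float64(-44.4)), (60, np.float64(-33.1), np.float64(-53.0)), (70, np.float64(-38.8), np.float64(-60.1)), (80, np.float64(-48.5), np.float64(-76.1)), (90, np.float64(-55.0), np.float64(-84.1)), (100, np.float64(-53.0), np.float64(-90.6)), (110, np.float64(-51.7), np.float64(-98.3)), (120, np.float64(-71.6), np.float64(-104.5))]
47 [66.5 86.7] [ 6.  -0.4  0.1]
51 [61.4 90.6] [-0.4 -0.4 -0.1]
55 [56.1 94. ] [-6.7 -0.4  0.2]
59 [50.6 96.9] [-12.9  -0.4   0.9]
63 [44.8 99.4] [-19.   -0.4   2.1]
67 [ 39.  101.5] [-25.   -0.4   3.8]
71 [ 33. 103.] [-30.8  -0.4   6. ]
75 [ 26.9 104.1] [-36.5  -0.4   8.6]
79 [ 20.7 104.7] [-41.9  -0.4  11.7]
83 [ 14.4 104.9] [-47.1  -0.4  15.1]
87 [  8.2 104.6] [-52.   -0.4  19. ]
91 [  1.9 103.8] [-56.8  -0.4  23.2]
95 [ -4.7 102.9] [-61.6  -0.4  27.8]
```

View pics/f.png

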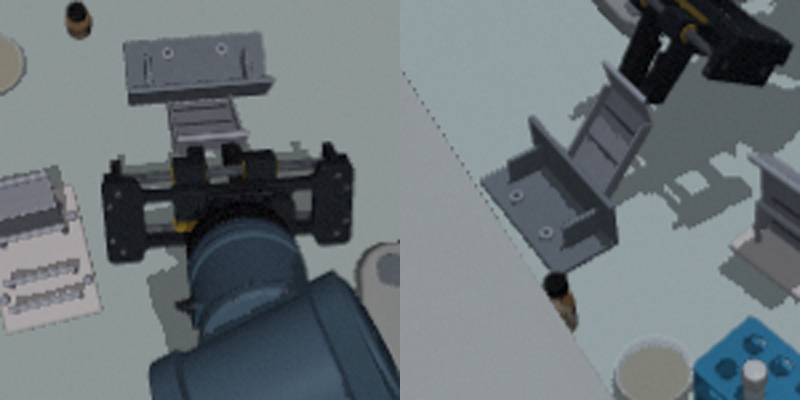

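```bash
python3 -m inch '[{"dx":-0.0035,"dy":0,"dz":0,"rx":0,"ry":0,"rz":0,"jaw":0.64},{"dx":-0.0067,"dy":0,"dz":0.0002,"rx":0,"ry":0,"rz":0,"jaw":0.64},{"dx":-0.0129,"dy":0,"dz":0.0009,"rx":0,"ry":0,"rz":0,"jaw":0.64},{"dx":-0.019,"dy":0,"dz":0.002,"rx":0,"ry":0,"rz":0,"jaw":0.64},{"dx":-0.025,"dy":0,"dz":0.0038,"rx":0,"ry":0,"rz":0,"jaw":0.64},{"dx":-0.028,"dy":0,"dz":0.0049,"rx":0,"ry":0,"rz":0,"jaw":0.64},{"dx":-0.0308,"dy":0,"dz":0.006,"rx":0,"ry":0,"rz":0,"jaw":0.64},{"dx":-0.0337,"dy":0,"dz":0.0073,"rx":0,"ry":0,"rz":0,"jaw":0.64},{"dx":-0.0365,"dy":0,"dz":0.0086,"rx":0,"ry":0,"rz":0,"jaw":0.64},{"dx":-0.039,"dy":0,"dz":0.010,"rx":0,"ry":0,"rz":0,"jaw":0.64},{"dx":-0.0419,"dy":0,"dz":0.0117,"rx":0,"ry":0,"rz":0,"jaw":0.64},{"dx":-0.0445,"dy":0,"dz":0.0134,"rx":0,"ry":0,"rz":0,"jaw":0.64},{"dx":-0.0471,"dy":0,"dz":0.015,"rx":0,"ry":0,"rz":0,"jaw":0.64},{"dx":-0.0495,"dy":0,"dz":0.017,"rx":0,"ry":0,"rz":0,"jaw":0.64},{"dx":-0.052,"dy":0,"dz":0.019,"rx":0,"ry":0,"rz":0,"jaw":0.64},{"dx":-0.052,"dy":0,"dz":0.019,"rx":0,"ry":0,"rz":0,"jaw":0.64}]'
python3 look.py g
```

```text
time_s: 10.87
ee_pos: [0.6414, 0.2388, 0.0993]
ee_rot: [-0.035, 0.953, 0.011, 0.301]
force: [0.2, -0.9, -0.3]
grip_width: 0.016
grasp_force: 0.0
top [(10, np.float64(27.8), np.float64(-119.3)), (20, np.float64(-14.1), np.float64(-14.3)), (30, np.float64(-14.9), np.float64(-14.9)), (40, np.float64(-999.0), np.float64(999.0)), (50, np.float64(-999.0), np.float64(999.0)), (60, np.float64(-999.0), np.float64(999.0)), (70, np.float64(-999.0), np.float64(999.0)), (80, np.float64(-999.0), np.float64(999.0)), (90, np.float64(-14.8), np.float64(-17.3)), (100, np.float64(-5.2), np.float64(-16.4)), (110, np.float64(4.8), np.float64(-20.7)), (120, np.float64(9.8), np.float64(-34.8))]
side [(10, np.float64(27.9), np.float64(4.7)), (20, np.float64(6.3), np.float64(-10.5)), (30, np.float64(6.3), np.float64(-12.0)), (40, np.float64(6.4), np.float64(-11.7)), (50, np.float64(6.4), np.float64(-12.5)), (60, np.float64(-1.8), np.float64(-12.3)), (70, np.float64(-3.4), np.float64(-13.1)), (80, np.float64(-4.2), np.float64(-12.7)), (90, np.float64(-16.0), np.float64(-16.0)), (100, np.float64(-4.9), np.float64(-27.6)), (110, np.float64(9.8), np.float64(-34.2)), (120, np.float64(11.0), np.float64(-42.3))]
47 [66.5 86.7] [ 57.5  -0.4 -19. ]
51 [61.4 90.6] [ 51.2  -0.4 -19.2]
55 [56.1 94. ] [ 44.9  -0.4 -19. ]
59 [50.6 96.9] [ 38.6  -0.4 -18.2]
63 [44.8 99.4] [ 32.5  -0.4 -17. ]
67 [ 39.  101.5] [ 26.5  -0.4 -15.3]
71 [ 33. 103.] [ 20.7  -0.4 -13.1]
75 [ 26.9 104.1] [ 15.1  -0.4 -10.5]
79 [ 20.7 104.7] [ 9.7 -0.4 -7.5]
83 [ 14.4 104.9] [ 4.5 -0.4 -4. ]
87 [  8.2 104.6] [-0.5 -0.5 -0.2]
91 [  1.9 103.8] [-5.2 -0.5  4. ]
95 [ -4.7 102.9] [-10.   -0.5   8.6]
```

View pics/g.png

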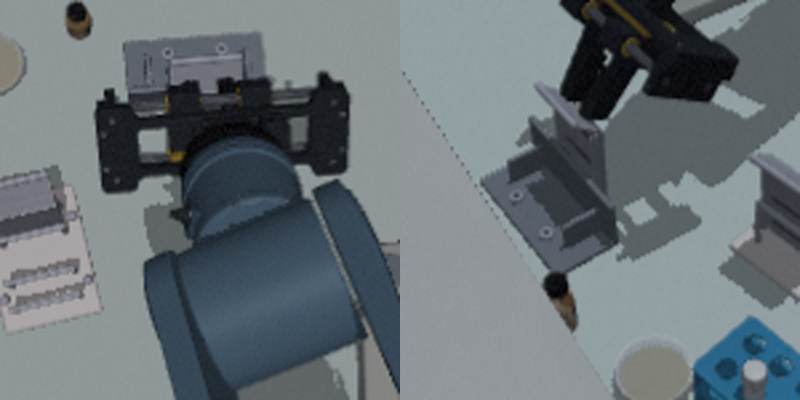

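```bash
python3 -m inch '[{"dx":-0.001,"dy":0,"dz":0.001,"rx":0,"ry":0,"rz":0,"jaw":0.64},{"dx":-0.0025,"dy":0,"dz":0.002,"rx":0,"ry":0,"rz":0,"jaw":0.64},{"dx":-0.004,"dy":0,"dz":0.003,"rx":0,"ry":0,"rz":0,"jaw":0.64},{"dx":-0.004,"dy":0,"dz":0.003,"rx":0,"ry":0,"rz":0,"jaw":0.64}]'
python3 look.py h | head -2
```

```text
time_s: 11.3
ee_pos: [0.6462, 0.2393, 0.0994]
ee_rot: [-0.035, 0.953, 0.011, 0.301]
force: [-0.1, -0.3, -0.1]
grip_width: 0.0161
grasp_force: 0.0
top [(10, np.float64(27.9), np.float64(19.5)), (20, np.float64(-999.0), np.float64(999.0)), (30, np.float64(-999.0), np.float64(999.0)), (40, np.float64(-13.4), np.float64(-14.2)), (50, np.float64(-13.7), np.float64(-13.7)), (60, np.float64(-14.1), np.float64(-15.0)), (70, np.float64(-999.0), np.float64(999.0)), (80, np.float64(-999.0), np.float64(999.0)), (90, np.float64(-999.0), np.float64(999.0)), (100, np.float64(-1.6), np.float64(-13.6)), (110, np.float64(10.5), np.float64(-26.4)), (120, np.float64(13.9), np.float64(-30.5))]
side [(10, np.float64(28.0), np.float64(4.5)), (20, np.float64(6.1), np.float64(4.5)), (30, np.float64(6.4), np.float64(-10.4)), (40, np.float64(6.2), np.float64(-10.5)), (50, np.float64(6.0), np.float64(-10.2)), (60, np.float64(-0.5), np.float64(-10.5)), (70, np.float64(-0.6), np.float64(-10.0)), (80, np.float64(-8.6), np.float64(-9.9)), (90, np.float64(-3.4), np.float64(-12.6)), (100, np.float64(-1.1), np.float64(-22.7)), (110, np.float64(15.2), np.float64(-30.9)), (120, np.float64(15.4), np.float64(-37.8))]
```

```bash
python3 -m inch '[{"dx":0.008,"dy":0,"dz":-0.006,"rx":0,"ry":0,"rz":0,"jaw":0.64},{"dx":0.025,"dy":0,"dz":-0.017,"rx":0,"ry":0,"rz":0,"jaw":0.64},{"dx":0.037,"dy":0,"dz":-0.034,"rx":0,"ry":0,"rz":0,"jaw":0.3},{"dx":0.030,"dy":0,"dz":-0.064,"rx":0,"ry":7,"rz":0,"jaw":-0.3},{"dx":0.013,"dy":0,"dz":-0.096,"rx":0,"ry":14,"rz":0,"jaw":-1},{"dx":0.003,"dy":0,"dz":-0.1,"rx":0,"ry":21,"rz":0,"jaw":-1},{"dx":0.003,"dy":0,"dz":-0.1,"rx":0,"ry":28,"rz":0,"jaw":-1},{"dx":0.003,"dy":0,"dz":-0.1,"rx":0,"ry":35,"rz":0,"jaw":-1},{"dx":0.003,"dy":0,"dz":-0.1,"rx":0,"ry":35,"rz":0,"jaw":-1},{"dx":0.003,"dy":0,"dz":-0.1,"rx":0,"ry":35,"rz":0,"jaw":-1},{"dx":0.003,"dy":0,"dz":-0.1,"rx":0,"ry":35,"rz":0,"jaw":-1}]'
cat >> h.py <<'E'
def uprow(ws,cen,yaw,zr=(20,90),hw=40,hx=35):
    x=np.array([np.cos(np.radians(yaw)),np.sin(np.radians(yaw)),0]);y=np.array([-x[1],x[0],0])
    for n,w in ws.items():
        w=w.reshape(-1,3);w=w[~np.isnan(w[:,0])];d=w-cen;T=np.c_[d@x,d@y,w[:,2]]*1000
        q=T[(abs(T[:,1])<hw)&(abs(T[:,0])<hx)]
        for z in range(*zr,10):
            k=q[abs(q[:,2]-z)<5]
            if len(k)>2: print(n,z,len(k),"u",k[:,0].min().round(1),k[:,0].max().round(1),"v",k[:,1].min().round(1),k[:,1].max().round(1))
E
python3 - <<'E'
from h import *
c={n:vision.camera(n) for n in("top","side")}
uprow({n:cloud(c[n]) for n in c},FACE,4.2,(20,125))
w=cloud(c["top"]).reshape(-1,3);d=(w-FACE);y=np.array([-X[1],X[0],0]);T=np.c_[d@X,d@y,w[:,2]]*1000
for n in c:
    w=cloud(c[n]).reshape(-1,3);d=(w-FACE);T=np.c_[d@X,d@y,w[:,2]]*1000
    q=T[(T[:,2]>105)&(T[:,2]<125)&(abs(T[:,0])<30)&(abs(T[:,1])<40)];print(n,cv2.minAreaRect(q[:,:2].astype(np.float32)))
print(rel(FACE-X*.007+[0,0,.135],tool(4.2)),rel(FACE-X*.007+[0,0,.062],tool(4.2)))
f=[cv2.resize(c["top"]["frame"][100:250,200:350],(400,400)),cv2.resize(c["side"]["frame"][140:290,130:280],(400,400))]
cv2.imwrite("pics/i.png",np.hstack(f)[:,:,::-1])
E
```

```text
time_s: 12.32
ee_pos: [0.586, 0.2346, 0.1785]
ee_rot: [-0.037, 0.999, 0.0, 0.0]
force: [-1.2, 0.0, -0.1]
grip_width: 0.0739
grasp_force: 0.0
side 20 46 u -12.1 6.4 v -38.4 33.7
side 30 70 u -10.9 17.9 v -40.0 38.9
side 40 81 u -13.0 6.2 v -38.8 39.6
side 50 146 u -11.9 6.1 v -40.0 39.2
side 60 49 u -11.4 -0.1 v -27.2 32.2
side 70 30 u -11.7 0.3 v -27.1 33.0
side 80 21 u -12.2 0.1 v 8.1 31.7
side 90 24 u -12.8 -0.5 v -10.5 31.5
side 100 73 u -12.0 1.4 v -29.3 31.5
side 110 62 u -1.0 14.6 v -27.4 30.9
side 120 54 u 9.2 15.3 v -25.5 29.6
top ((0.0, 0.0), (0.0, 0.0), 0.0)
side ((7.038829803466797, 1.7509803771972656), (58.233219146728516, 16.294296264648438), 89.6207046508789)
(array([-64.9,  -0.6,  43.4]), array([0. , 0. , 0.1])) (array([-64.8,  -0.6, 116.4]), array([0. , 0. , 0.1]))
```

View pics/i.png

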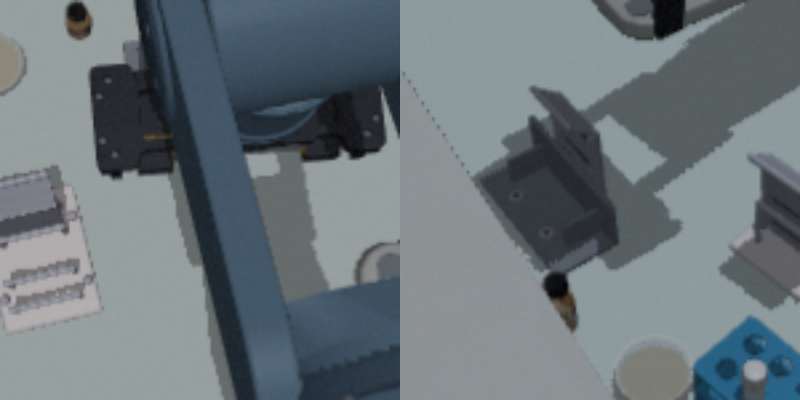

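```bash
python3 -m inch '[{"dx":-0.02,"dy":0,"dz":0,"rx":0,"ry":0,"rz":0,"jaw":-1},{"dx":-0.045,"dy":0,"dz":0.01,"rx":0,"ry":0,"rz":0,"jaw":-1},{"dx":-0.060,"dy":0,"dz":0.02,"rx":0,"ry":0,"rz":0,"jaw":-1},{"dx":-0.065,"dy":0,"dz":0.03,"rx":0,"ry":0,"rz":0,"jaw":-1},{"dx":-0.065,"dy":0,"dz":0.043,"rx":0,"ry":0,"rz":0,"jaw":-1},{"dx":-0.065,"dy":0,"dz":0.043,"rx":0,"ry":0,"rz":0,"jaw":-1},{"dx":-0.065,"dy":0,"dz":0.043,"rx":0,"ry":0,"rz":0,"jaw":-1}]'
python3 - <<'E'
from h import *
print(rel(FACE-X*.0065+[0,.0005,.062],tool(4.2)))
E
```

```text
time_s: 13.0
ee_pos: [0.6487, 0.2396, 0.1347]
ee_rot: [-0.037, 0.999, -0.0, -0.002]
force: [0.6, -0.3, 0.8]
grip_width: 0.0885
grasp_force: 0.0
(array([-1.5, -0.2, 72.7]), array([ 0. , -0.2,  0.1]))
```

```bash
python3 -m inch '[{"dx":-0.001,"dy":0,"dz":0.015,"rx":0,"ry":0,"rz":0,"jaw":-1},{"dx":-0.001,"dy":0,"dz":0.030,"rx":0,"ry":0,"rz":0,"jaw":-1},{"dx":-0.001,"dy":0,"dz":0.045,"rx":0,"ry":0,"rz":0,"jaw":-1},{"dx":-0.001,"dy":0,"dz":0.060,"rx":0,"ry":0,"rz":0,"jaw":-1},{"dx":-0.001,"dy":0,"dz":0.069,"rx":0,"ry":0,"rz":0,"jaw":-1},{"dx":-0.001,"dy":0,"dz":0.0725,"rx":0,"ry":0,"rz":0,"jaw":-1},{"dx":-0.001,"dy":0,"dz":0.0725,"rx":0,"ry":0,"rz":0,"jaw":-1},{"dx":-0.001,"dy":0,"dz":0.0725,"rx":0,"ry":0,"rz":0,"jaw":0.1},{"dx":-0.001,"dy":0,"dz":0.0725,"rx":0,"ry":0,"rz":0,"jaw":0.5},{"dx":-0.001,"dy":0,"dz":0.0725,"rx":0,"ry":0,"rz":0,"jaw":0.5},{"dx":-0.001,"dy":0,"dz":0.0725,"rx":0,"ry":0,"rz":0,"jaw":0.5},{"dx":-0.001,"dy":0,"dz":0.0725,"rx":0,"ry":0,"rz":0,"jaw":0.5},{"dx":-0.001,"dy":0,"dz":0.0725,"rx":0,"ry":0,"rz":0,"jaw":0.5}]' 20
python3 - <<'E'
from h import *
# rack frame from saved first clouds
for n in("top","side"):
    w=np.load(n+".npy").reshape(-1,3);w=w[~np.isnan(w[:,0])]
    a=np.radians(13);x=np.array([np.cos(a),np.sin(a),0]);y=np.array([-x[1],x[0],0]);d=w-np.array([.509,.386,0]);T=np.c_[d@x,d@y,w[:,2]]*1000
    b=T[(abs(T[:,0])<75)&(abs(T[:,1])<60)&(T[:,2]>5.5)&(T[:,2]<12)];rc=cv2.minAreaRect(b[:,:2].astype(np.float32));print(n,"base",np.round(rc[0],1),np.round(rc[1],1),round(rc[2],1))
    t=T[(T[:,2]>52)&(T[:,2]<66)&(abs(T[:,1])<45)&(T[:,0]<0)&(T[:,0]>-60)]
    h,e=np.histogram(t[:,0],bins=np.arange(-60,1,3));print(list(zip(e[:-1].astype(int),h)),t[:,1].min().round(1),t[:,1].max().round(1))
    for m in(t[:,0]<t[:,0].mean(),t[:,0]>=t[:,0].mean()): print(t[m].mean(0).round(1),np.polyfit(t[m,1],t[m,0],1).round(4))
E
```

```text
time_s: 14.08
ee_pos: [0.6525, 0.2399, 0.0647]
ee_rot: [-0.037, 0.999, 0.0, 0.001]
force: [-0.3, 0.2, 2.1]
grip_width: 0.0594
grasp_force: 20.0
top base [-3.1  1.9] [115.3 131.7] 86.8
[(np.int64(-60), np.int64(0)), (np.int64(-57), np.int64(0)), (np.int64(-54), np.int64(0)), (np.int64(-51), np.int64(0)), (np.int64(-48), np.int64(0)), (np.int64(-45), np.int64(33)), (np.int64(-42), np.int64(37)), (np.int64(-39), np.int64(2)), (np.int64(-36), np.int64(0)), (np.int64(-33), np.int64(0)), (np.int64(-30), np.int64(0)), (np.int64(-27), np.int64(0)), (np.int64(-24), np.int64(9)), (np.int64(-21), np.int64(38)), (np.int64(-18), np.int64(25)), (np.int64(-15), np.int64(0)), (np.int64(-12), np.int64(0)), (np.int64(-9), np.int64(0)), (np.int64(-6), np.int64(0)), (np.int64(-3), np.int64(0))] -31.4 31.8
[-41.8  -0.2  59.2] [ 9.00000e-04 -4.18207e+01]
[-18.8   0.   59.4] [ 2.40000e-03 -1.87933e+01]
side base [1.6 2.1] [ 89.7 120.9] 89.5
[(np.int64(-60), np.int64(0)), (np.int64(-57), np.int64(0)), (np.int64(-54), np.int64(0)), (np.int64(-51), np.int64(0)), (np.int64(-48), np.int64(0)), (np.int64(-45), np.int64(1)), (np.int64(-42), np.int64(27)), (np.int64(-39), np.int64(48)), (np.int64(-36), np.int64(2)), (np.int64(-33), np.int64(0)), (np.int64(-30), np.int64(0)), (np.int64(-27), np.int64(0)), (np.int64(-24), np.int64(0)), (np.int64(-21), np.int64(5)), (np.int64(-18), np.int64(47)), (np.int64(-15), np.int64(25)), (np.int64(-12), np.int64(0)), (np.int64(-9), np.int64(0)), (np.int64(-6), np.int64(0)), (np.int64(-3), np.int64(0))] -29.9 34.1
[-38.6   4.1  57.2] [-1.80000e-03 -3.85805e+01]
[-15.8   2.7  57.2] [-5.70000e-03 -1.57488e+01]
```

```bash
python3 -m inch '[{"dx":0,"dy":0,"dz":-0.01,"rx":0,"ry":0,"rz":0,"jaw":0.5},{"dx":0,"dy":0,"dz":-0.03,"rx":0,"ry":0,"rz":0,"jaw":0.5},{"dx":0,"dy":0,"dz":-0.055,"rx":0,"ry":0,"rz":0,"jaw":0.5},{"dx":0.005,"dy":0,"dz":-0.08,"rx":0,"ry":0,"rz":0,"jaw":0.5},{"dx":0.015,"dy":0.010,"dz":-0.105,"rx":0,"ry":0,"rz":0,"jaw":0.5},{"dx":0.030,"dy":0.020,"dz":-0.130,"rx":0,"ry":0,"rz":-1,"jaw":0.5},{"dx":0.050,"dy":0.035,"dz":-0.140,"rx":0,"ry":0,"rz":-2,"jaw":0.5},{"dx":0.070,"dy":0.055,"dz":-0.140,"rx":0,"ry":0,"rz":-3,"jaw":0.5},{"dx":0.090,"dy":0.075,"dz":-0.140,"rx":0,"ry":0,"rz":-4,"jaw":0.5},{"dx":0.110,"dy":0.095,"dz":-0.140,"rx":0,"ry":0,"rz":-5.5,"jaw":0.5},{"dx":0.128,"dy":0.115,"dz":-0.140,"rx":0,"ry":0,"rz":-7,"jaw":0.5},{"dx":0.142,"dy":0.133,"dz":-0.140,"rx":0,"ry":0,"rz":-8,"jaw":0.5},{"dx":0.152,"dy":0.146,"dz":-0.140,"rx":0,"ry":0,"rz":-8.9,"jaw":0.5},{"dx":0.1576,"dy":0.1534,"dz":-0.140,"rx":0,"ry":0,"rz":-8.9,"jaw":0.5},{"dx":0.1576,"dy":0.1534,"dz":-0.140,"rx":0,"ry":0,"rz":-8.9,"jaw":0.5},{"dx":0.1576,"dy":0.1534,"dz":-0.140,"rx":0,"ry":0,"rz":-8.9,"jaw":0.5}]'
cat > chk.py <<'E'
from h import *
import sys
a=np.radians(13);x=np.array([np.cos(a),np.sin(a),0]);y=np.array([-x[1],x[0],0]);O=np.array([.509,.386,0])
s=r.read_state();d=s["ee_pos"]-O;print("tcp in rack",d@x*1000,d@y*1000,"yaw",Ro.from_quat(s["ee_rot"]).apply([-1,0,0]), rel(s["ee_pos"],tool(13.1))[1])
c={n:vision.camera(n) for n in("top","side")}
zb=s["ee_pos"][2]*1000-62
for n in c:
    w=cloud(c[n]).reshape(-1,3);w=w[~np.isnan(w[:,0])];e=w-O;T=np.c_[e@x,e@y,w[:,2]*1000/1000];T*=1000
    T=T[(abs(T[:,0]+30)<32)&(abs(T[:,1])<42)]
    for h in range(5,120,10):
        k=T[abs(T[:,2]-zb-h)<5]
        if len(k)>3: print(n,h,len(k),"u",k[:,0].min().round(1),np.median(k[:,0]).round(1),k[:,0].max().round(1),"v",k[:,1].min().round(1),k[:,1].max().round(1))
f=[cv2.resize(c["top"]["frame"][120:270,150:300],(400,400)),cv2.resize(c["side"]["frame"][100:280,220:400],(400,400))]
cv2.imwrite("pics/%s.png"%sys.argv[1],np.hstack(f)[:,:,::-1])
E
python3 chk.py j
```

```text
time_s: 15.42
ee_pos: [0.4836, 0.3809, 0.2042]
ee_rot: [-0.115, 0.993, 0.0, 0.0]
force: [0.7, 0.4, -1.3]
grip_width: 0.0598
grasp_force: 20.0
tcp in rack -25.923714219807525 0.730380769730231 yaw [9.73740315e-01 2.27660246e-01 7.82364649e-04] [0.  0.  0.1]
side 5 89 u -34.2 -31.4 -23.2 v -29.8 30.8
side 15 105 u -34.4 -30.9 -21.9 v -30.2 30.9
side 25 104 u -34.5 -31.1 -20.7 v -29.2 30.9
side 35 115 u -33.3 -30.9 -20.5 v -29.3 30.9
side 45 111 u -32.9 -30.6 -20.9 v -29.1 30.8
side 55 102 u -33.1 -31.4 -21.4 v -28.9 30.0
side 65 142 u -33.8 -30.9 -12.2 v -40.5 40.4
side 75 165 u -33.4 -29.7 -12.3 v -41.8 41.4
side 85 141 u -32.9 -29.8 -12.8 v -41.5 41.9
side 95 64 u -32.9 -15.9 -13.5 v -41.5 41.6
side 105 80 u -33.6 -16.1 -9.2 v -41.0 41.9
side 115 124 u -34.6 -8.6 -5.2 v -41.8 29.6
```

View pics/j.png

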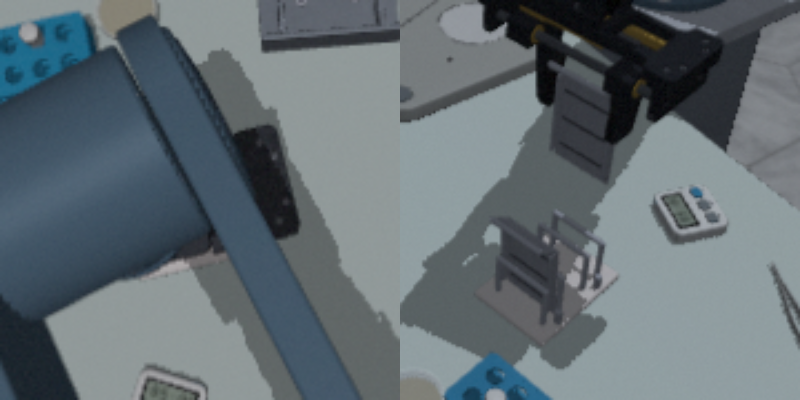

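```bash
python3 -m inch '[{"dx":-0.0008,"dy":0.001,"dz":0.015,"rx":0,"ry":0,"rz":0,"jaw":0.5},{"dx":-0.0008,"dy":0.001,"dz":0.035,"rx":0,"ry":0,"rz":0,"jaw":0.5},{"dx":-0.0008,"dy":0.001,"dz":0.055,"rx":0,"ry":0,"rz":0,"jaw":0.5},{"dx":-0.0008,"dy":0.001,"dz":0.067,"rx":0,"ry":0,"rz":0,"jaw":0.5},{"dx":-0.0008,"dy":0.001,"dz":0.072,"rx":0,"ry":0,"rz":0,"jaw":0.5},{"dx":-0.0008,"dy":0.001,"dz":0.072,"rx":0,"ry":0,"rz":0,"jaw":0.5},{"dx":-0.0008,"dy":0.001,"dz":0.072,"rx":0,"ry":0,"rz":0,"jaw":0.5}]'
python3 chk.py k
```

```text
time_s: 16.1
ee_pos: [0.4847, 0.382, 0.1325]
ee_rot: [-0.114, 0.993, 0.0, 0.0]
force: [0.6, 0.4, -1.4]
grip_width: 0.06
grasp_force: 20.0
tcp in rack -24.56526748909265 1.5897898963487538 yaw [9.73968131e-01 2.26682965e-01 9.55355864e-04] [0.  0.1 0. ]
side 5 70 u -32.3 -29.9 -21.8 v -27.4 31.8
side 15 88 u -32.6 -29.2 -19.5 v -27.4 32.4
side 25 92 u -32.0 -29.6 -20.9 v -27.7 32.3
side 35 91 u -32.0 -29.6 -19.8 v -26.7 32.5
side 45 93 u -31.9 -29.1 -20.5 v -27.3 32.0
side 55 79 u -32.4 -29.8 -20.2 v -27.8 31.1
side 65 113 u -32.7 -29.6 -11.3 v -40.2 41.7
side 75 133 u -31.8 -28.6 -11.3 v -42.0 40.7
side 85 95 u -32.6 -22.9 -11.9 v -41.5 41.5
side 95 59 u -31.1 -14.8 -10.7 v -40.8 41.3
side 105 55 u -29.0 -15.2 -11.4 v -42.0 41.9
side 115 109 u -33.6 -7.5 -4.6 v -41.9 31.4
```

View pics/k.png

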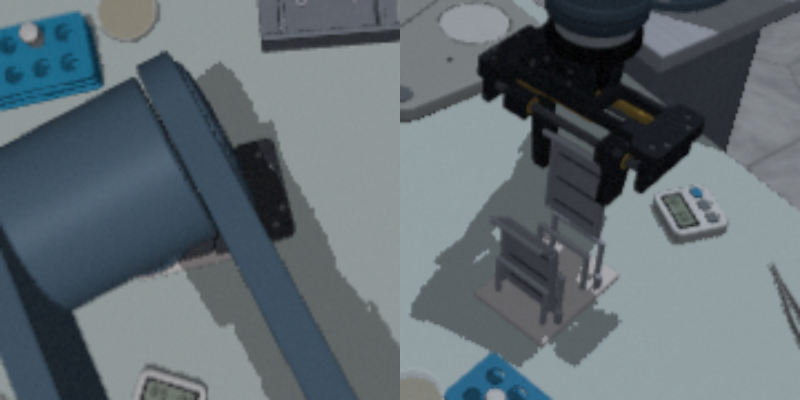

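```bash
python3 -m inch '[{"dx":0.0006,"dy":0,"dz":0,"rx":0,"ry":0,"rz":0,"jaw":0.5},{"dx":0.0006,"dy":0,"dz":0.006,"rx":0,"ry":0,"rz":0,"jaw":0.5},{"dx":0.0006,"dy":0,"dz":0.012,"rx":0,"ry":0,"rz":0,"jaw":0.5},{"dx":0.0006,"dy":0,"dz":0.018,"rx":0,"ry":0,"rz":0,"jaw":0.5},{"dx":0.0006,"dy":0,"dz":0.018,"rx":0,"ry":0,"rz":0,"jaw":0.5}]'; python3 chk.py l | grep -v top | head -14
```

```text
time_s: 16.62
ee_pos: [0.4824, 0.3815, 0.112]
ee_rot: [-0.114, 0.993, -0.0, -0.001]
force: [-0.2, -0.7, -1.7]
grip_width: 0.0598
grasp_force: 20.0
tcp in rack -26.97043877354962 1.6099203613178732 yaw [ 0.97381987  0.22730824 -0.00241306] [-0.  -0.1  0. ]
side 5 163 u -43.3 -20.5 -12.8 v -29.7 34.1
side 15 85 u -36.6 -31.7 -22.6 v -27.5 34.0
side 25 83 u -35.1 -32.5 -23.0 v -26.7 32.1
side 35 88 u -35.4 -32.5 -23.1 v -26.9 32.2
side 45 85 u -35.3 -31.8 -23.3 v -28.4 31.8
side 55 78 u -34.7 -32.2 -23.4 v -28.2 31.3
side 65 105 u -35.8 -31.7 -14.3 v -41.4 41.5
side 75 127 u -34.4 -30.7 -14.4 v -41.9 40.8
side 85 82 u -33.0 -20.8 -13.7 v -40.3 41.6
side 95 56 u -36.2 -17.2 -13.2 v -42.0 40.9
side 105 49 u -31.5 -20.9 -12.0 v -41.6 42.0
side 115 105 u -36.1 -9.7 -6.3 v -41.7 28.8
```

```bash
for i in 1 2 3; do python3 -m inch '[{"dx":0,"dy":0,"dz":0,"rx":0,"ry":0,"rz":0,"jaw":0.5},{"dx":0,"dy":0,"dz":0,"rx":0,"ry":0,"rz":0,"jaw":0.5}]' | grep -E "ee_pos|force"; done;  python3 chk.py m | sed -n '1p;3,6p'
```

```text
ee_pos: [0.4836, 0.3822, 0.1142]
force: [-0.0, 0.5, -1.8]
grasp_force: 20.0
ee_pos: [0.4836, 0.3821, 0.1142]
force: [-0.2, -0.2, -1.4]
grasp_force: 20.0
ee_pos: [0.4835, 0.3821, 0.114]
force: [-0.9, 0.1, -1.5]
grasp_force: 20.0
tcp in rack -25.728236050260147 1.898278415642409 yaw [9.73818323e-01 2.27326900e-01 5.95142091e-04] [0. 0. 0.]
side 15 84 u -34.4 -30.9 -21.3 v -27.7 32.3
side 25 86 u -34.2 -31.4 -22.1 v -27.7 32.5
side 35 89 u -34.5 -31.4 -22.1 v -26.7 32.6
side 45 83 u -33.6 -31.0 -21.6 v -28.2 32.5
```

```bash
python3 -m inch '[{"dx":-0.001,"dy":0,"dz":0,"rx":0,"ry":0,"rz":0,"jaw":0.5},{"dx":-0.001,"dy":0,"dz":0.003,"rx":0,"ry":0,"rz":0,"jaw":0.5},{"dx":-0.001,"dy":0,"dz":0.007,"rx":0,"ry":0,"rz":0,"jaw":0.5},{"dx":-0.001,"dy":0,"dz":0.011,"rx":0,"ry":0,"rz":0,"jaw":0.5},{"dx":-0.001,"dy":0,"dz":0.015,"rx":0,"ry":0,"rz":0,"jaw":0.5},{"dx":-0.001,"dy":0,"dz":0.018,"rx":0,"ry":0,"rz":0,"jaw":0.5},{"dx":-0.001,"dy":0,"dz":0.018,"rx":0,"ry":0,"rz":0,"jaw":0.5},{"dx":-0.001,"dy":0,"dz":0.018,"rx":0,"ry":0,"rz":0,"jaw":0.5}]'; python3 -m inch '[{"dx":0,"dy":0,"dz":0.003,"rx":0,"ry":0,"rz":0,"jaw":0.5},{"dx":0,"dy":0,"dz":0.007,"rx":0,"ry":0,"rz":0,"jaw":0.5},{"dx":0,"dy":0,"dz":0.011,"rx":0,"ry":0,"rz":0,"jaw":0.5},{"dx":0,"dy":0,"dz":0.015,"rx":0,"ry":0,"rz":0,"jaw":0.5},{"dx":0,"dy":0,"dz":0.018,"rx":0,"ry":0,"rz":0,"jaw":0.5},{"dx":0,"dy":0,"dz":0.018,"rx":0,"ry":0,"rz":0,"jaw":0.5},{"dx":0,"dy":0,"dz":0.018,"rx":0,"ry":0,"rz":0,"jaw":0.5}]'; python3 chk.py n | sed -n '1p;3,14p'
```

```text
time_s: 17.98
ee_pos: [0.4842, 0.3822, 0.0955]
ee_rot: [-0.114, 0.993, 0.0, -0.0]
force: [0.8, 0.1, -0.6]
grip_width: 0.0596
grasp_force: 20.0
time_s: 18.57
ee_pos: [0.4842, 0.3822, 0.0775]
ee_rot: [-0.114, 0.993, 0.0, -0.0]
force: [0.2, 0.3, -0.8]
grip_width: 0.0601
grasp_force: 20.0
tcp in rack -24.97706545992964 1.8459347659426175 yaw [ 9.73818373e-01  2.27327369e-01 -2.07110989e-04] [ 0. -0.  0.]
side 15 69 u -40.3 -29.7 -12.6 v -37.6 38.2
side 25 49 u -40.7 -29.0 -13.6 v -27.6 34.4
side 35 105 u -39.2 -29.9 -13.7 v -27.8 33.8
side 45 142 u -37.9 -24.6 -13.6 v -28.5 33.7
side 55 70 u -32.5 -30.6 -20.9 v -27.5 31.3
side 65 99 u -32.5 -30.1 -12.3 v -40.4 40.3
side 75 113 u -32.3 -28.8 -11.8 v -41.7 41.4
side 85 64 u -32.0 -15.5 -11.7 v -41.9 40.8
side 95 54 u -32.3 -15.6 -11.7 v -41.5 41.8
side 105 45 u -25.0 -19.4 -7.5 v -41.1 41.1
side 115 92 u -33.0 -8.0 -5.1 v -41.8 27.6
```

```bash
python3 -m inch '[{"dx":0,"dy":0,"dz":0.002,"rx":0,"ry":0,"rz":0,"jaw":0.5},{"dx":0,"dy":0,"dz":0.004,"rx":0,"ry":0,"rz":0,"jaw":0.5},{"dx":0,"dy":0,"dz":0.004,"rx":0,"ry":0,"rz":0,"jaw":0.5},{"dx":0,"dy":0,"dz":0.004,"rx":0,"ry":0,"rz":0,"jaw":0.5}]'|grep -E "pos|force"; for i in 1 2 ; do python3 -m inch '[{"dx":0,"dy":0,"dz":0.001,"rx":0,"ry":0,"rz":0,"jaw":0.5},{"dx":0,"dy":0,"dz":0.001,"rx":0,"ry":0,"rz":0,"jaw":0.5},{"dx":0,"dy":0,"dz":0.001,"rx":0,"ry":0,"rz":0,"jaw":0.5}]'|grep -E "pos|force"; done
```

```text
ee_pos: [0.4843, 0.3822, 0.0737]
force: [-0.5, -0.1, -1.1]
grasp_force: 20.0
ee_pos: [0.4844, 0.3823, 0.0729]
force: [-0.1, -0.9, -0.7]
grasp_force: 20.0
ee_pos: [0.4848, 0.3825, 0.0726]
force: [-0.6, -1.0, 4.0]
grasp_force: 20.0
```

```bash
python3 -m inch '[{"dx":0,"dy":0,"dz":0,"rx":0,"ry":0,"rz":0,"jaw":-0.6},{"dx":0,"dy":0,"dz":0,"rx":0,"ry":0,"rz":0,"jaw":-1},{"dx":0,"dy":0,"dz":0,"rx":0,"ry":0,"rz":0,"jaw":-1},{"dx":0,"dy":0,"dz":0,"rx":0,"ry":0,"rz":0,"jaw":-1},{"dx":0,"dy":0,"dz":-0.01,"rx":0,"ry":0,"rz":0,"jaw":-1},{"dx":0,"dy":0,"dz":-0.03,"rx":0,"ry":0,"rz":0,"jaw":-1},{"dx":0,"dy":0,"dz":-0.06,"rx":0,"ry":0,"rz":0,"jaw":-1},{"dx":0,"dy":0,"dz":-0.09,"rx":0,"ry":0,"rz":0,"jaw":-1},{"dx":0.02,"dy":0,"dz":-0.12,"rx":0,"ry":0,"rz":0,"jaw":-1},{"dx":0.06,"dy":0,"dz":-0.13,"rx":0,"ry":0,"rz":0,"jaw":-1},{"dx":0.10,"dy":0,"dz":-0.13,"rx":0,"ry":0,"rz":0,"jaw":-1},{"dx":0.14,"dy":0,"dz":-0.13,"rx":0,"ry":0,"rz":0,"jaw":-1},{"dx":0.16,"dy":0,"dz":-0.13,"rx":0,"ry":0,"rz":0,"jaw":-1},{"dx":0.16,"dy":0,"dz":-0.13,"rx":0,"ry":0,"rz":0,"jaw":-1},{"dx":0.16,"dy":0,"dz":-0.13,"rx":0,"ry":0,"rz":0,"jaw":-1}]'
python3 - <<'E'
from h import *
a=np.radians(13);x=np.array([np.cos(a),np.sin(a),0]);y=np.array([-x[1],x[0],0]);O=np.array([.509,.386,0])
c={n:vision.camera(n) for n in("top","side")}
for n in c:
    w=cloud(c[n]).reshape(-1,3);w=w[~np.isnan(w[:,0])];e=w-O;T=np.c_[e@x,e@y,w[:,2]]*1000
    for u0 in(-30,30):
        k=T[(abs(T[:,1])<38)&(T[:,0]>u0-12)&(T[:,0]<u0+28)&(T[:,2]>100)&(T[:,2]<160)]
        if len(k): print(n,u0,"ztop",np.percentile(k[:,2],97).round(1),"v",k[:,1].min().round(1),k[:,1].max().round(1),"u",k[:,0].min().round(1),k[:,0].max().round(1))
f=[cv2.resize(c["top"]["frame"][120:270,150:300],(400,400)),cv2.resize(c["side"]["frame"][140:290,230:380],(400,400))]
cv2.imwrite("pics/z.png",np.hstack(f)[:,:,::-1])
E
```

```text
time_s: 20.75
ee_pos: [0.3283, 0.3461, 0.2029]
ee_rot: [-0.115, 0.993, 0.001, 0.001]
force: [0.7, 0.4, -0.1]
grip_width: 0.0881
grasp_force: 0.0
top -30 ztop 127.5 v -29.7 30.6 u -32.3 -4.0
top 30 ztop 126.1 v -30.3 29.9 u 28.8 57.9
side -30 ztop 125.7 v -28.9 32.4 u -29.8 -2.0
side 30 ztop 124.7 v -26.9 32.5 u 30.8 57.9
```

View pics/z.png

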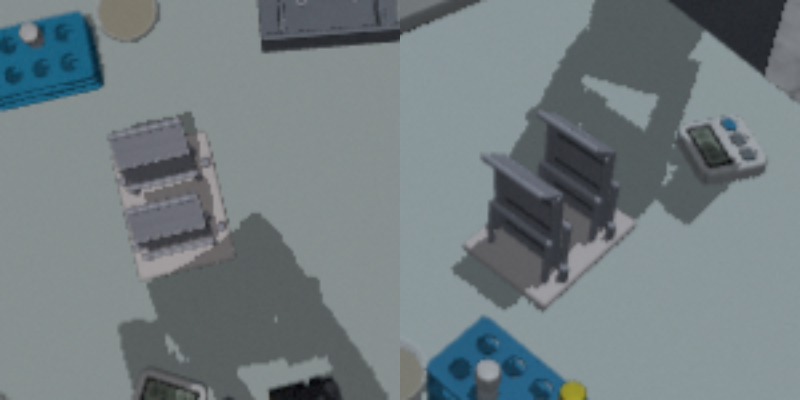

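Both trays stand at the same height and orientation in the rack, with the loose one now in the near slot, around (170,225) in the left view and (575,165) in the right. The gripper is clear of everything, so I'm handing in.

```bash
python3 -c "
from station import r
print(r.job_done())"
```

```text
the job is handed in; nothing more can be done
None
```

The tray was laid flat and square at the stop, pushed upright on its plain edge, let go, then regripped and stood fully home in the near rack slot; the job is handed in at about 21 s of the 72 s, but no verdict came back.

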